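# Change over the clamping pallet

## Robot

A 6-joint arm with a two-finger parallel gripper is mounted at the origin on a cart in front of the work surface, level with it; the furniture and walls round the work are solid. World frame = base frame: x ahead of the robot, y to its left, z up, the work surface at z = 0. Lengths are in mm, angles in rad, forces in N, time in s.
With the tool pointing down it reaches from about 425 to 950 mm from the base axis. Payload 14.7 kg.
Tool frame: the origin (TCP) lies midway between the tips of the shut fingers; the grasp point (between the pads) lies 19 mm behind it; x points along the fingers, y is the direction in which the jaws open and shut, and the axes are right-handed (so a half turn about x gives the same grasp; the last joint's range is limited). The gripper opens to 85 mm and grips with 20 to 120 N. Pads are 22 mm wide; open, the fingers measure 114 mm over their backs; the gripper's body (76 mm by 85 mm) begins 54 mm behind the grasp point. The pads swing forward as they close: fully open they stand 13 mm farther back than shut.
Start: joints at [1.3, 0.48, 1.596, -0, 1.065, -0.047], TCP at [144.234, 633.789, 231.297] pointing down, gripper open.
Joint ranges: [-2.75, 2.75], [-0.82, 2.05], [0.23, 2.67], [-1.56, 4.7], [0.09, 2.69], [-2.92, 2.92]. Speed limits (rad/s): [1.89, 1.89, 2.39, 3.01, 3.01, 3.01].

## Interface

Orientations are given as a rotation vector (axis times angle).
In Python, from plant import manip gives the robot as it stands.
- The arm moves only by the shell command python3 -m handwheel 'ROWS' [OPENING]. ROWS is JSON, a list of rows, each a list of 4 numbers: the shift along the tool's x, y, z in m, then the turn about the tool's x in degrees. In form: [[x, y, z, spin], ...]. A call has 1 to 20 rows; each row shifts and turns the commanded pose from where the row before left it, along the tool's axes as they then stand; what a row does not reach is not made up. A row lasts 1/10 s, in which the tool goes at most 50 mm and 8.59 degrees, less where a joint would pass 70% of its speed; a pose out of reach is approached as far as the arm can. A call is refused whole if a number of a shift passes 0.05 or a number of a turn 8.59, either way. A call with a gripper value outside its range is refused whole. OPENING is the finger opening in m, from 0 to 0.0854, set as the call begins (- or left out, the last holds). The fingers move at their own pace and stop on an object; the grip force is fixed at half the most. Time passes only in rows, so rows that do not move let the fingers close. It gives the time, the measured TCP pose, the force and the opening at its end, in the units of the state.
- manip.sense(): the state, without advancing time (a new reading comes with each control period).
- manip.read_camera(name): name is "side" or "top"; returns a dict with "color" (384x512x3 uint8, red, green, blue), "mtx" (3x3 intrinsics, pixels), "rvec" (rotation vector, rad) and "tvec" (3), from world to camera coordinates, as OpenCV has them. Camera axes: x right, y down, z forward; pixel columns grow to the right and rows downward; lengths in mm; the calibration is good to about 2 mm. A picture is of the moment at which its call begins. There is no depth.
- manip.hand_in(): hands the job in, once; it reports no verdict.
The state is a dict: "clock": time; "q": joint angles; "joint_vel": joint speeds; "joint_efforts": joint torques, N m; "ee_pos": TCP position; "orientation": TCP orientation; "wrist_force": force on the tool from outside, world axes, zero at the start; "ft_torque": the same for the moment, N m; "width": finger opening in mm.
Only numpy, scipy, OpenCV 4.12 (cv2) and the standard library are available. Lean on these libraries where they do the work, as an engineer would, in place of code of your own. Each camera call takes 0.05 s, during which the arm holds its last target.

## Task

Change over the clamping pallet for the drill press: press the catch tabs of the clamped nests so that their levers spring up, and lay the finished parts (those with a milled channel) flat on the floor of the grey tray. Then seat every sawn blank flat in a nest of its own, notch to the key, and press that nest's sprung lever down until its catch holds it; leave a nest without a blank unclamped, lever up, and do not knock the other things on the bench about.

Things in the scene. Friction and masses are not known exactly. Their poses are not given: they have to be found in the camera images.
- pallet: Ground steel pallet plate, fixed to the bench, 300 mm (its x) x 290 mm (its y) x 12 mm thick. It carries three equal clamping nests side by side, 100 mm apart along its y. Its frame is turned like the nests' frames (x away from the robot, y to the left, z up); origin on its underside, below the middle of the row of pockets (63 mm beyond the plate's middle).
- nest_a: One of three equal dark steel clamping nests, fixed on the pallet; any blank may go in any nest. Along its x from far to near: stop wall, shallow pocket, push clamp with sprung hand lever, spring catch with thumb tab. Origin: below the middle of the clamped workpiece, on the nest's underside, 12 mm above the bench; x away from the robot, y left, z up. Which nest stands where changes.
- pocket_a (a point): Middle of the pocket floor, 10 mm above the nest's origin, axes as the nest. Inner faces: sides y = -25.8, +25.8, far stop x = +38, near wall x = -42 mm; walls 8 mm high (upper 4 mm a 45 degree lead-in). A key 11 mm high fills the far left corner (x > 24.5, y > 11 mm), so the notched corner goes there. Set a workpiece down with its middle at x = -2 mm; the clamp ram then shoves it to x = 0.
- lever_a (a joint): Hand lever of nest_a, rad: 0 = sprung up (handle 0.6 rad above level), 0.6 = level, hard stop 0.68. Its pivot lies at x = -66, z = 34 mm in the nest's frame. A spring resists with 4 N (up) to 14 N (down) at the handle. Pressed to the stop, the catch snaps over the pin at the lever's end and holds it near 0.6. With the lever down the ram stands 7 mm in the pocket: nothing can be loaded.
- handle_a (a point): Top of the black ribbed grip of nest_a's lever, 66 mm from the pivot towards the robot: where to press down. Grip 44 mm long, 24 mm wide, 14 mm thick. In the nest's frame this point is at x = -116, z = 78 mm with the lever up and x = -132, z = 42 mm with it level.
- tab_a (a point): Top of the thumb tab (26 mm wide, 34 mm long) of nest_a's spring catch, in front of the lever's end; at rest at x = -190, z = 35 mm in the nest's frame (lever's end at x = -160). Pressed straight down 10 to 14 mm with 4 to 10 N it frees a held lever, which springs up; hard stop near 18 mm; the tab springs back.
- nest_b: A clamping nest equal in every way to nest_a.
- pocket_b (a point): Middle of the pocket floor of this nest, as pocket_a.
- lever_b (a joint): Hand lever of nest_b, rad: 0 = sprung up (handle 0.6 rad above level), 0.6 = level, hard stop 0.68. Its pivot lies at x = -66, z = 34 mm in the nest's frame. A spring resists with 4 N (up) to 14 N (down) at the handle. Pressed to the stop, the catch snaps over the pin at the lever's end and holds it near 0.6. With the lever down the ram stands 7 mm in the pocket: nothing can be loaded.
- handle_b (a point): Top of the black ribbed grip of nest_b's lever, 66 mm from the pivot towards the robot: where to press down. Grip 44 mm long, 24 mm wide, 14 mm thick. In the nest's frame this point is at x = -116, z = 78 mm with the lever up and x = -132, z = 42 mm with it level.
- tab_b (a point): Top of the thumb tab (26 mm wide, 34 mm long) of nest_b's spring catch, in front of the lever's end; at rest at x = -190, z = 35 mm in the nest's frame (lever's end at x = -160). Pressed straight down 10 to 14 mm with 4 to 10 N it frees a held lever, which springs up; hard stop near 18 mm; the tab springs back.
- nest_c: A clamping nest equal in every way to nest_a.
- pocket_c (a point): Middle of the pocket floor of this nest, as pocket_a.
- lever_c (a joint): Hand lever of nest_c, rad: 0 = sprung up (handle 0.6 rad above level), 0.6 = level, hard stop 0.68. Its pivot lies at x = -66, z = 34 mm in the nest's frame. A spring resists with 4 N (up) to 14 N (down) at the handle. Pressed to the stop, the catch snaps over the pin at the lever's end and holds it near 0.6. With the lever down the ram stands 7 mm in the pocket: nothing can be loaded.
- handle_c (a point): Top of the black ribbed grip of nest_c's lever, 66 mm from the pivot towards the robot: where to press down. Grip 44 mm long, 24 mm wide, 14 mm thick. In the nest's frame this point is at x = -116, z = 78 mm with the lever up and x = -132, z = 42 mm with it level.
- tab_c (a point): Top of the thumb tab (26 mm wide, 34 mm long) of nest_c's spring catch, in front of the lever's end; at rest at x = -190, z = 35 mm in the nest's frame (lever's end at x = -160). Pressed straight down 10 to 14 mm with 4 to 10 N it frees a held lever, which springs up; hard stop near 18 mm; the tab springs back.
- blank_1: Sawn aluminium blank with a plain flat top, 76 mm (its x) x 48 mm (its y) x 30 mm high, 280 g, with a 16 x 16 mm square notch through its +x +y corner. Origin in the middle of its underside, z up. Two or three blanks are there; one may be absent.
- blank_2: A blank like blank_1; may be absent.
- blank_3: A blank like blank_1; may be absent.
- finished_1: Finished workpiece: same outline, size and notch as a blank (76 x 48 x 30 mm, 260 g), but with a 20 mm wide, 6 mm deep channel milled along x in its top and two bores. Origin in the middle of its underside. Two of them are clamped at the start, in the two nests whose levers are down.
- finished_2: Another finished workpiece, like finished_1.
- tray: Open grey plastic tray for finished parts, loose on the bench, 600 g, 190 mm (its x) x 118 mm (its y) outside, 32 mm high, walls and floor 4 mm. Origin in the middle of its underside. Two parts fit end to end along its x.
- tape_measure: Tape measure (54 x 80 x 68 mm), bystander; leave alone.
- grease_tin: Round grease tin, 67 mm across, 60 mm high, bystander; leave alone.
Not all that is in view belongs to the job. What is shaped like the finished_1 but turquoise is not meant.

How it is judged:
By the outcome, as a careful person would: the job done as asked, in the order asked, and still so for the second after the job is handed in, with the robot touching nothing.
Of blank_1, blank_2, blank_3 only 2 to 3 are there at a start; the rules pass over those that are not, and their reading is None.
At some moment in a run one of blank_1, blank_2, blank_3, tray may be knocked a few centimetres aside while the robot is not near it.
Once in a run the grip may slacken for a moment while it holds something.
It also fails if it takes over 210 s, if anything falls off the work surface, if the arm or the gripper's body presses on something with over 40 N, if the wrist force passes 120 N, or if a joint passes its speed limit or range.

## Working session

There is one attempt and no reset: what is moved stays moved. The work goes in short steps, Python scripts to look and compute and a shell command to move; the robot and the scene stay as the last step left them, time stands still between calls to the robot, and variables do not carry over. Pictures are saved under pics/ and viewed, and the job is handed in when it is done.

```bash
ls; mkdir -p pics
cat > h.py <<'E'
import numpy as np,cv2
from plant import manip
def cam(n):
    c=manip.read_camera(n); return c
def save(c,f,box=None,s=1):
    im=c["color"][:,:,::-1]
    if box: x0,y0,x1,y1=box; im=im[y0:y1,x0:x1]
    im=cv2.resize(np.ascontiguousarray(im),None,fx=s,fy=s,interpolation=cv2.INTER_CUBIC)
    cv2.imwrite("pics/"+f,im)
def w(c,u,v,z):
    R=cv2.Rodrigues(np.array(c["rvec"],float))[0];t=np.array(c["tvec"],float).ravel()
    d=R.T@np.linalg.inv(np.array(c["mtx"]))@np.array([u,v,1.]);o=-R.T@t
    return o+d*(z-o[2])/d[2]
def p(c,P):
    return cv2.projectPoints(np.array(P,float).reshape(-1,3),np.array(c["rvec"],float),np.array(c["tvec"],float),np.array(c["mtx"],float),None)[0].reshape(-1,2)
E
python3 - <<'E'
from h import *
import pickle
for n in("top","side"):
    c=cam(n); save(c,n+"0.png",None,1.5); pickle.dump(c,open(n+"0.pkl","wb"))
    print(n,c["mtx"],c["rvec"],c["tvec"])
print(manip.sense())
E
```

```text
pics
top [[349.81088563   0.         256.58458028]
 [  0.         349.81088563 188.88473618]
 [  0.           0.           1.        ]] [ 2.18470535 -2.15745068  0.17335772] [ -31.79980891  518.5507925  1115.88272503]
side [[365.71579102   0.         256.04924866]
 [  0.         365.71579102 194.50293454]
 [  0.           0.           1.        ]] [ 2.17620678  0.06960889 -0.02160981] [-497.90170363   37.01396226 1210.11524538]
{'clock': 0.1, 'q': array([ 1.30042861e+00,  4.80772107e-01,  1.59679398e+00, -7.29180494e-06,
        1.06510682e+00, -4.66266002e-02]), 'joint_vel': array([ 0.00186446, -0.00271753, -0.00128474, -0.00134911,  0.00057904,
       -0.00036161]), 'joint_efforts': array([ 9.99740041e-04, -9.52260804e+01, -4.31041074e+01, -1.16697729e-04,
        5.35201762e-03,  9.09122105e-05]), 'ee_pos': array([144.12325345, 633.44915399, 230.74092512]), 'orientation': array([ 0.1748208 ,  1.5638134 , -0.17650089]), 'wrist_force': array([-0.27729408, -0.63750026, -0.61038522]), 'ft_torque': array([-0.04298296, -0.00732564, -0.04771003]), 'width': 85.55734447645683}
```

View pics/top0.png

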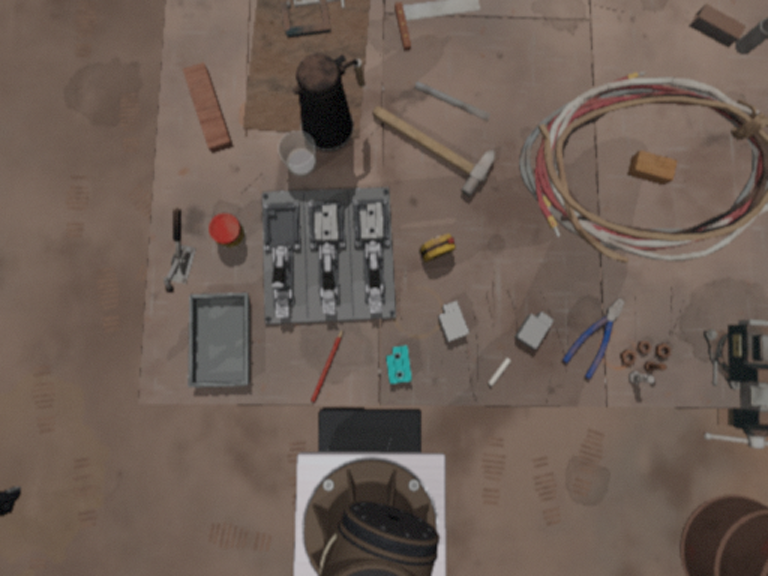

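View pics/side0.png

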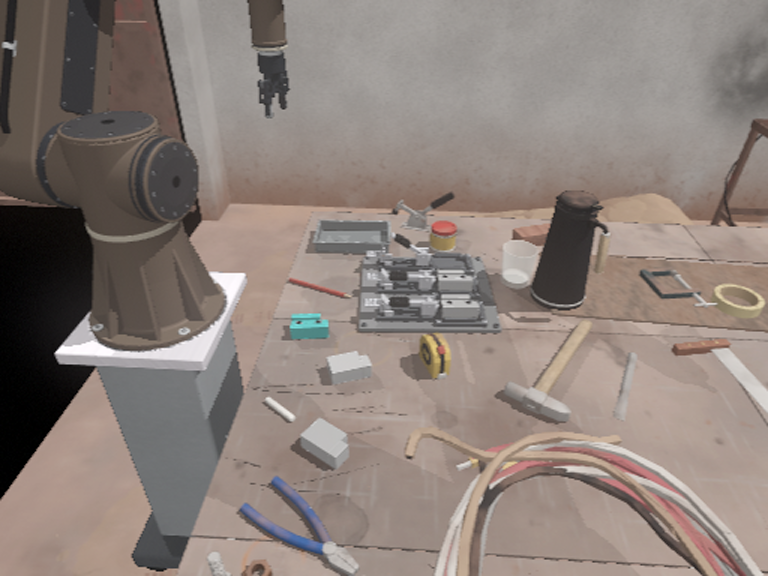

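Run:
```python
from h import *
import pickle
c=pickle.load(open("top0.pkl","rb"))
save(c,"t1.png",(115,115,275,275),3.7*1)
save(c,"t2.png",(250,170,390,270),5.5)
c=pickle.load(open("side0.pkl","rb"))
save(c,"s1.png",(180,130,350,320),3.1)
```

```text
(no output)
```

View pics/t1.png

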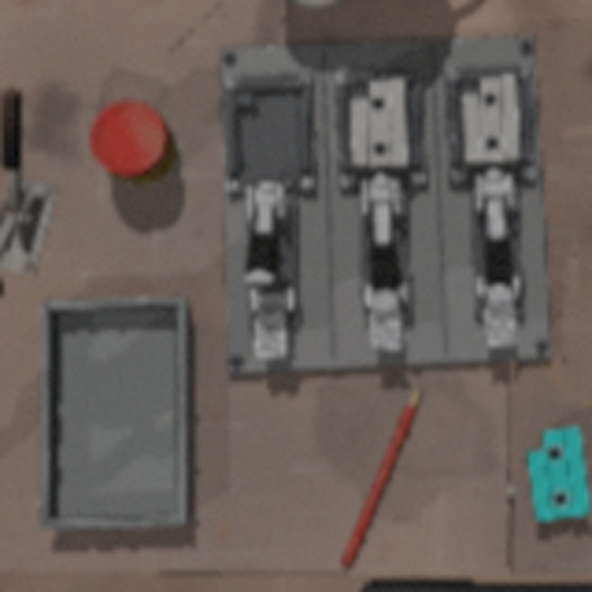

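View pics/t2.png

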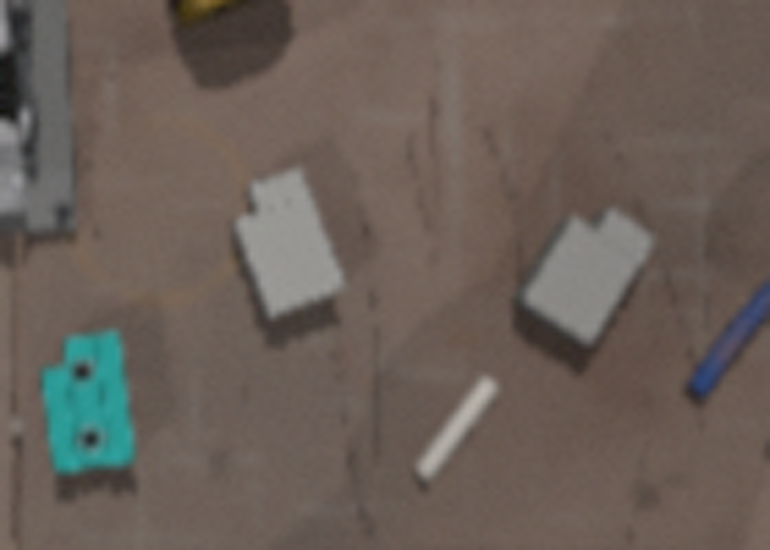

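View pics/s1.png

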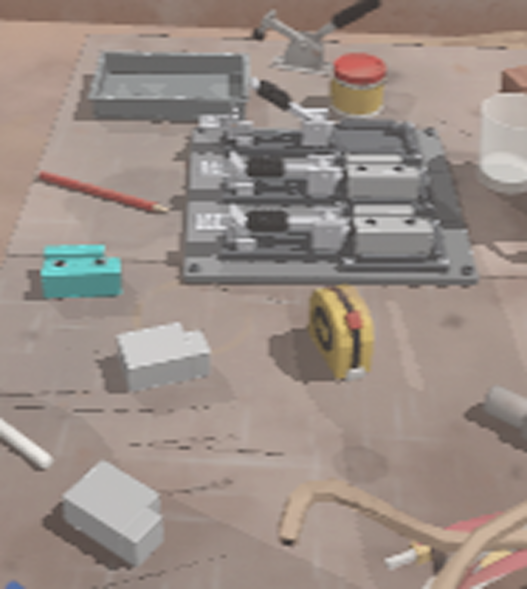

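```bash
cat >> h.py <<'E'
from scipy.optimize import least_squares
BL=np.array([[-38,-24],[-38,24],[22,24],[22,8],[38,8],[38,-24]],float)
def tf(x,y,a,P,z):
    ca,sa=np.cos(a),np.sin(a);P=np.asarray(P,float)
    return np.c_[x+ca*P[:,0]-sa*P[:,1],y+sa*P[:,0]+ca*P[:,1],np.full(len(P),float(z))]
def fit(c,pts,uv,z):
    f=lambda q:(p(c,tf(q[0],q[1],q[2],pts,z))-uv).ravel()
    W=w(c,*np.mean(uv,0),z)
    best=min((least_squares(f,[W[0],W[1],a]) for a in np.arange(-3,3.1,.75)),key=lambda r:r.cost)
    return best.x,np.sqrt(2*best.cost/len(uv))
def draw(c,polys,f,box,s):
    x0,y0,x1,y1=box
    im=cv2.resize(np.ascontiguousarray(c["color"][y0:y1,x0:x1,::-1]),None,fx=s,fy=s,interpolation=cv2.INTER_CUBIC)
    for P in polys:
        u=((p(c,P)+.5-[x0,y0])*s-.5)
        cv2.polylines(im,[np.round(u).astype(int)],True,(0,255,0),1)
    cv2.imwrite("pics/"+f,im)
E
python3 - <<'E'
from h import *
import pickle
t=pickle.load(open("top0.pkl","rb"));s=pickle.load(open("side0.pkl","rb"))
cv=lambda L,o,k:np.array(L)/k+o-.5+.5/k
PL=np.array([[150-63,145],[150-63,-145],[-213,-145],[-213,145]],float)
r={}
r['pal']=fit(t,PL,cv([(222,40),(535,38),(550,360),(232,378)],[115,115],3.7),12)
B=[5,0,1,2,4]
r['b1']=fit(t,BL[[5,0,1,2,4]],cv([(300,168),(345,283),(270,318),(235,220),(250,183)],[250,170],5.5),30)
r['b2']=fit(t,BL[[5,0,1,2,4]],cv([(655,240),(588,345),(520,295),(573,215),(613,207)],[250,170],5.5),30)
T=np.array([[95,59],[95,-59],[-95,-59],[-95,59]],float)
r['tray']=fit(t,T,cv([(42,302),(187,297),(190,524),(40,526)],[115,115],3.7),32)
for k in r: print(k,np.round(r[k][0],3),r[k][1])
pa,b1,b2,tr=[r[k][0] for k in('pal','b1','b2','tray')]
polys=[tf(*pa,PL,12),tf(*pa,PL,0),tf(*b1,BL,30),tf(*b1,BL,0),tf(*b2,BL,30),tf(*b2,BL,0),tf(*tr,T,32),tf(*tr,T,0)]
for dy in(-100,0,100):
    f=lambda P,z:polys.append(tf(*pa,np.array(P,float)+[0,dy],z))
    if dy<100:f(BL,52)
    f([[-173,13],[-173,-13],[-207,-13],[-207,13]],12+35)
    f([[38,25.8],[38,-25.8],[-42,-25.8],[-42,25.8]],30)
pickle.dump(polys,open("polys.pkl","wb"))
draw(t,polys,"d1.png",(115,115,275,275),3.7);draw(t,polys,"d2.png",(250,170,390,270),5.5);draw(s,polys,"d3.png",(180,130,350,320),3.1)
E
```

```text
pal [6.49751e+02 1.05151e+02 5.60000e-02] 1.3563447512997029
b1 [ 4.40899e+02 -1.73419e+02  3.67000e-01] 0.4564906488725335
b2 [ 426.655 -355.524    5.677] 0.31810052230448554
tray [3.94454e+02 3.29782e+02 4.70000e-02] 1.6050061926836336
```

View pics/d1.png

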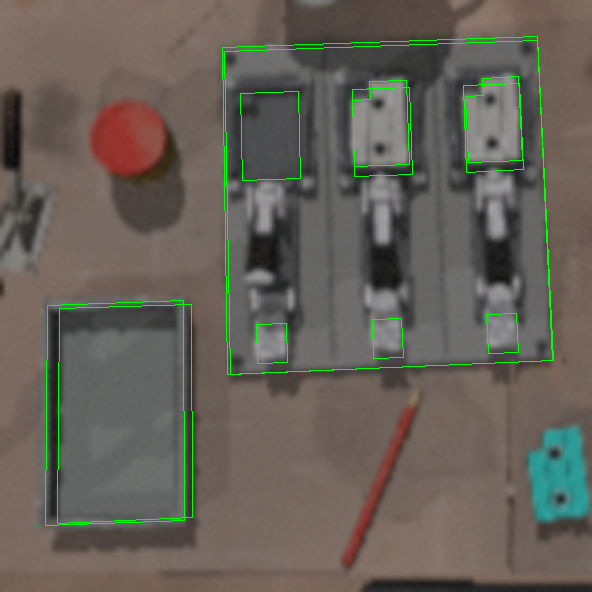

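View pics/d2.png

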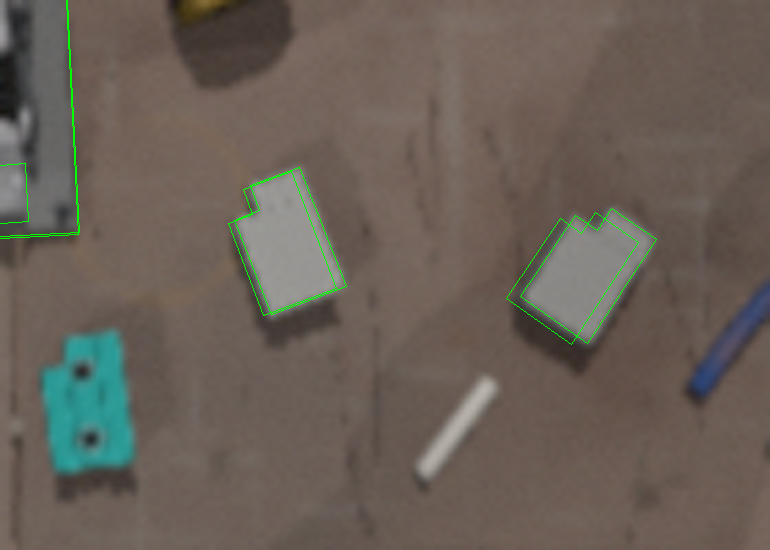

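View pics/d3.png

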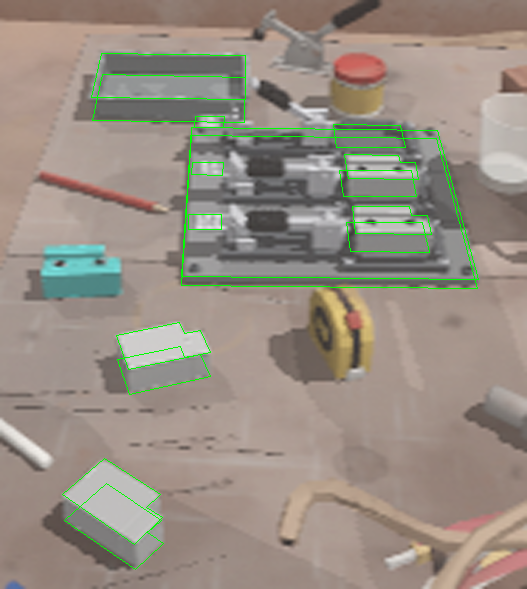

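Run:
```python
from h import *
import pickle
t=pickle.load(open("top0.pkl","rb"));s=pickle.load(open("side0.pkl","rb"))
save(t,"z1.png",(172,122,268,172),8);save(t,"z2.png",(172,160,268,220),8);save(s,"z3.png",(235,160,345,228),7)
```

```text
(no output)
```

View pics/z1.png

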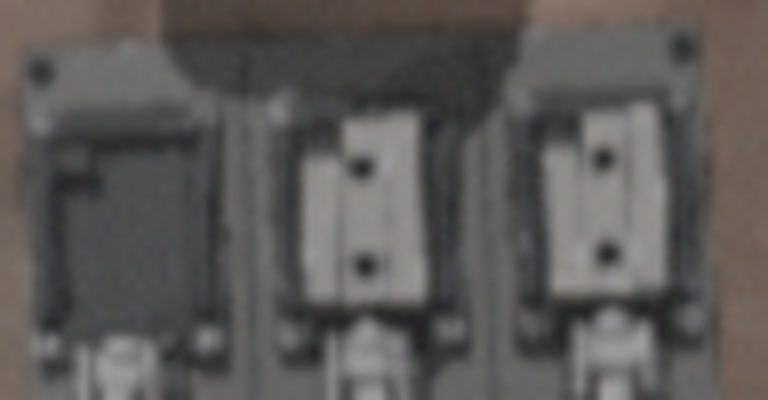

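View pics/z2.png

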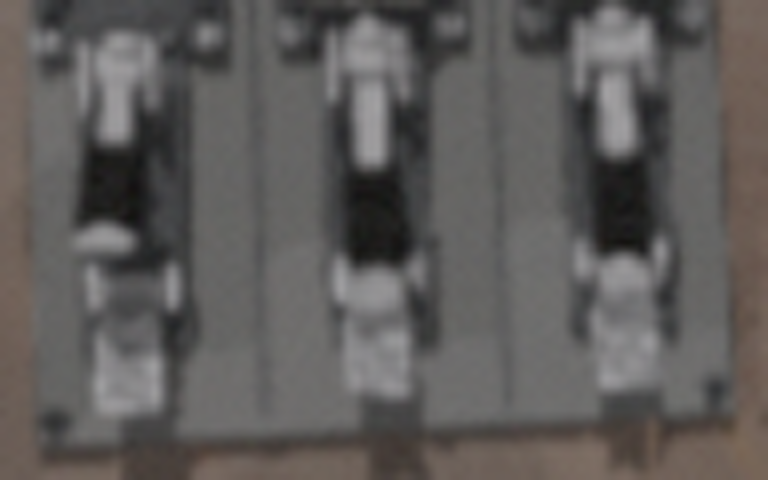

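View pics/z3.png

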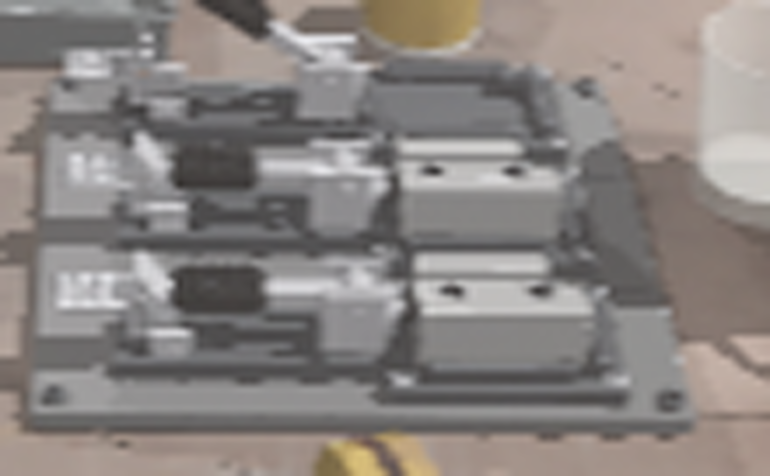

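Run:
```python
from h import *
import pickle
t=pickle.load(open("top0.pkl","rb"));s=pickle.load(open("side0.pkl","rb"))
cv=lambda L,o,k:np.array(L)/k+np.array(o)-.5+.5/k
o1=[172,122];o2=[172,160]
G=[];U=[]
def add(P,z,uv,o,c=0):
    for a,b in zip(P,cv(uv,o,8 if c==0 else 7)): G.append((c,a[0],a[1],z));U.append(b)
add([(87,145),(87,-145)],12,[(22,45),(698,22)],o1);add([(-213,-145),(-213,145)],12,[(735,415),(40,448)],o2)
i=[5,0,1,2,4]
add(BL[i]+[0,-100],52,[(655,100),(668,300),(552,302),(543,147),(582,110)],o1)
add(BL[i],52,[(415,108),(427,303),(308,305),(303,157),(343,118)],o1)
for dy,l in((0,[(346,395),(410,396)]),(-100,[(600,392),(658,388)]),(100,[(97,413),(163,413)])):
    add([(-207,dy+13),(-207,dy-13)],47,l,o2)
nt=len(G)
# side: plate corners z=12: near-right-of-pic etc
o3=[235,160]
add([(87,-145),(-213,-145)],12,[(690,412),(28,412)],o3,1)
add(np.array([(-38,-24),(38,-24)])+[0,-100],52,[(415,310),(590,310)],o3,1)
add(np.array([(-38,-24),(38,-24)]),52,[(403,184),(562,187)],o3,1)
G=np.array(G);U=np.array(U)
def res(q,sel):
    W=tf(q[0],q[1],q[2],G[:,1:3],0);W[:,2]=G[:,3]
    r=np.zeros_like(U)
    for c,cc in((0,t),(1,s)):
        m=G[:,0]==c; r[m]=p(cc,W[m])-U[m]
    return r[sel].ravel()
for sel in(np.arange(nt),np.arange(nt,len(G)),np.arange(len(G))):
    r=least_squares(res,[650,105,.04],args=(sel,),loss='soft_l1',x_scale=[1,1,.01]);print(r.x)
print(np.round(res(r.x,np.arange(len(G))).reshape(-1,2),1).tolist())
```

```text
[6.51728953e+02 1.06894514e+02 5.80282531e-02]
[6.49492854e+02 1.10390368e+02 6.09880197e-02]
[6.51071276e+02 1.07217287e+02 5.79259435e-02]
[[-0.4, -0.2], [0.4, -0.4], [0.1, -0.1], [-1.0, -0.2], [0.6, 0.7], [0.0, -1.7], [-0.1, -1.4], [0.2, 0.1], [0.0, -0.2], [0.2, 0.8], [-0.5, -0.9], [-0.4, -0.5], [-0.3, -0.0], [-0.6, -0.1], [0.1, 2.1], [0.2, 1.6], [-0.5, 1.0], [0.3, 1.2], [-0.2, 1.2], [-0.3, 0.9], [1.2, 0.7], [0.0, -0.2], [1.0, 0.6], [0.3, 0.8], [0.1, 0.9], [0.1, 0.6]]
```

```bash
cat >> h.py <<'E'
from scipy.spatial.transform import Rotation as Ro
PAL=np.array([651.2,107.4,.058])
def nest(dy,x,z,y=0): # nest frame point -> world (dy=+100 left,0,-100)
    P=tf(*PAL,[[x,y+dy]],z+12)[0];return P
def rel(target,yaw=None):
    """delta in tool axes in mm; yaw= wanted world angle of tool y axis mod pi"""
    s=manip.sense();R=Ro.from_rotvec(s['orientation']).as_matrix()
    d=R.T@(np.array(target)-s['ee_pos'])
    a=np.arctan2(R[1,1],R[0,1]);print('t%.1f'%s['clock'],'pos',np.round(s['ee_pos'],1),'yaw_y',round(np.degrees(a),1),'xdir',np.round(R[:,0],3),'F',np.round(s['wrist_force'],1),'w',round(s['width'],1),'q',np.round(s['q'],2))
    if yaw is not None:
        e=(yaw-a+np.pi/2)%np.pi-np.pi/2; print('spin deg (about tool x)',round(-np.degrees(e),1))
        R=R@Ro.from_rotvec([-e,0,0]).as_matrix()
        print('shift after the spin mm',np.round(R.T@(np.array(target)-s['ee_pos']),1))
    print('shift mm',np.round(d,1))
E
python3 - <<'E'
from h import *
rel(nest(0,-196,70),np.pi/2+.058)
R=cv2.Rodrigues(cam("top")["rvec"])[0];print(-R.T@cam("top")["tvec"]);R=cv2.Rodrigues(cam("side")["rvec"])[0];print(-R.T@cam("side")["tvec"])
E
```

```text
t0.1 pos [144.1 633.4 230.7] yaw_y 77.2 xdir [-0.    -0.001 -1.   ] F [-0.3 -0.6 -0.6] w 85.6 q [ 1.3   0.48  1.6  -0.    1.07 -0.05]
spin deg (about tool x) -16.1
shift after the spin mm [ 149.2 -554.4  279.8]
shift mm [ 149.2 -454.8  422.9]
[ 373.57238906   11.44035172 1172.78011441]
[ 546.09966796 -942.95910114  725.43665004]
```

```bash
python3 -m handwheel '[[0,0,0.04,-8],[0,0,0.04,-8],[0,0,0.04,0],[0,0,0.04,0],[0,-0.02,0.04,0],[0,-0.04,0.04,0],[0,-0.05,0.03,0],[0,-0.05,0,0],[0,-0.05,0,0],[0,-0.05,0,0],[0,-0.05,0,0],[0,-0.05,0,0],[0,-0.05,0,0],[0,-0.05,0,0],[0,-0.05,0,0],[0.03,-0.04,0,0],[0.03,0,0,0],[0,0,0,0],[0,0,0,0]]' 0
python3 - <<'E'
from h import *
rel(nest(0,-196,55),np.pi/2+.058)
E
```

```text
clock: 2.2
ee_pos: [433.7, 94.4, 171.6]
orientation: [-0.043, 1.571, 0.043]
wrist_force: [0.8, 0.3, -0.6]
width: 0.1
t2.2 pos [433.7  94.4 171.6] yaw_y 93.2 xdir [-0.001 -0.    -1.   ] F [ 0.8  0.3 -0.6] w 0.1 q [ 0.15  0.28  2.11  0.    0.75 -1.48]
spin deg (about tool x) -0.2
shift after the spin mm [104.6   0.4  22. ]
shift mm [104.6   0.4  22. ]
```

```bash
python3 -m handwheel '[[0.03,0,0.022,0],[0.04,0,0,0],[0.034,0,0,0],[0,0,0,0],[0,0,0,0]]'
python3 - <<'E'
from h import *
rel(nest(0,-196,35))
t=cam("top");s=cam("side");save(t,"a1.png",(150,110,290,240),5);save(s,"a2.png",(200,80,350,240),4)
E
```

```text
clock: 2.7
ee_pos: [456.2, 96.2, 68.5]
orientation: [-0.045, 1.57, 0.045]
wrist_force: [0.8, -0.8, -0.2]
width: 0.2
t2.7 pos [456.2  96.2  68.5] yaw_y 93.3 xdir [ 0.  0. -1.] F [ 0.8 -0.8 -0.2] w 0.2 q [ 0.14  0.49  2.15  0.    0.5  -1.48]
shift mm [21.5 -0.1 -0.7]
```

View pics/a1.png

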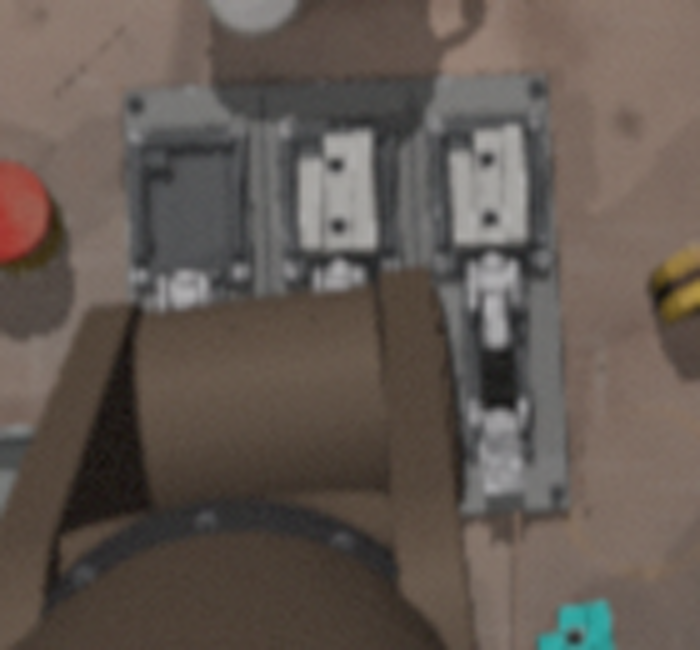

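View pics/a2.png

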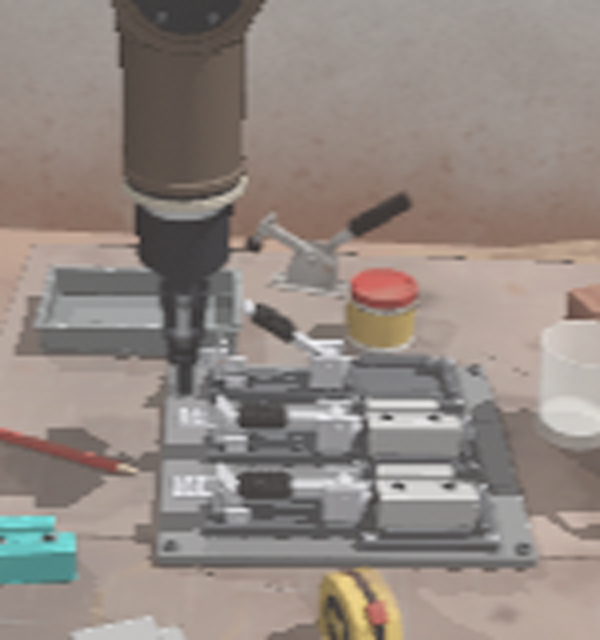

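Run:
```python
from h import *
s=cam("side");e=manip.sense()['ee_pos']
f=lambda P:(((p(s,P)+.5-[200,80])*4)-.5).round(0).tolist()
print('tcp',f(e),'at z47',f([e[0],e[1],47]))
for dx in(-207,-173):print(f([nest(0,dx,35,13),nest(0,dx,35,-13)]))
```

```text
tcp [[184.0, 394.0]] at z47 [[184.0, 416.0]]
[[170.0, 408.0], [169.0, 424.0]]
[[209.0, 408.0], [209.0, 425.0]]
```

```bash
python3 -m handwheel '[[0.012,0,0.003,0],[0.01,0,0,0],[0.004,0,0,0],[0.004,0,0,0],[0.003,0,0,0],[0,0,0,0]]'
```

```text
clock: 3.45
ee_pos: [457.0, 95.3, 33.5]
orientation: [-0.044, 1.574, 0.043]
wrist_force: [-6.7, 0.3, 4.4]
width: -0.0
```

Run:
```python
from h import *
s=cam("side");save(s,"a3.png",(200,80,350,240),4)
```

```text
(no output)
```

View pics/a3.png

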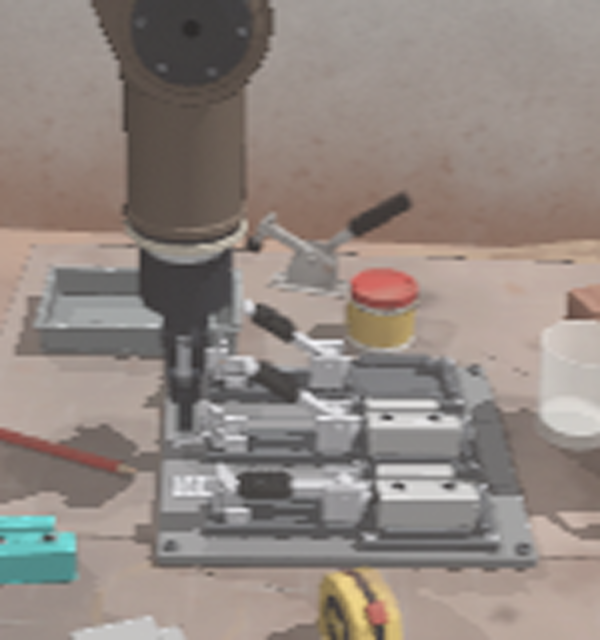

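```bash
python3 -m handwheel '[[0,0,-0.008,0],[-0.01,0,-0.004,0],[-0.04,0,0,0],[-0.05,0,0,0],[0,-0.05,0,0],[0,-0.05,0,0],[0,0,0,0],[0,0,0,0]]'
python3 - <<'E'
from h import *
rel(nest(-100,-197,55),np.pi/2+.058)
s=cam("side");save(s,"a4.png",(200,80,350,240),4)
E
```

```text
clock: 4.3
ee_pos: [452.1, -6.0, 134.9]
orientation: [-0.041, 1.57, 0.041]
wrist_force: [-0.1, 1.0, -1.0]
width: -0.1
t4.3 pos [452.1  -6.  134.9] yaw_y 93.0 xdir [ 0.001 -0.    -1.   ] F [-0.1  1.  -1. ] w -0.1 q [-0.08  0.35  2.13  0.    0.66 -1.7 ]
spin deg (about tool x) -0.3
shift after the spin mm [67.9  1.7  8.3]
shift mm [67.9  1.7  8.3]
```

View pics/a4.png

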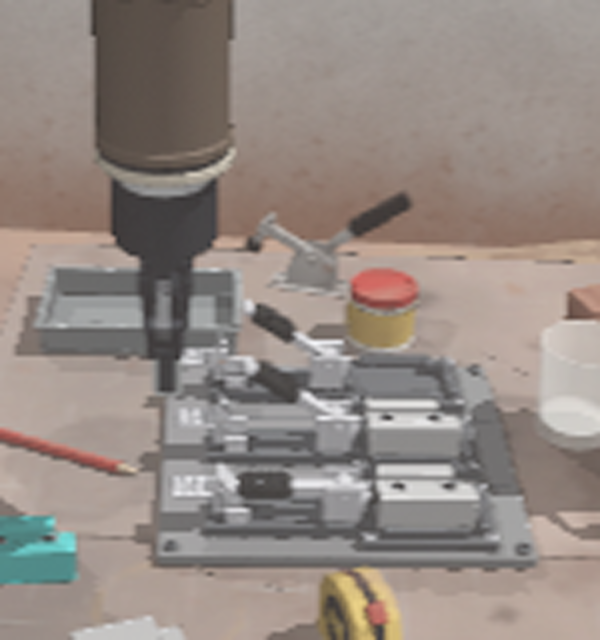

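```bash
python3 -m handwheel '[[0.04,0.002,0.008,0],[0.04,0,0,0],[0.01,0,0,0],[0.006,0,0,0],[0.005,0,0,0],[0,0,0,0],[0,0,0,0]]'
python3 - <<'E'
from h import *
s=cam("side");save(s,"a5.png",(200,80,350,240),4)
E
```

```text
clock: 5.05
ee_pos: [460.1, -2.2, 34.3]
orientation: [-0.044, 1.57, 0.044]
wrist_force: [-5.2, 1.1, 3.1]
width: -0.2
```

View pics/a5.png

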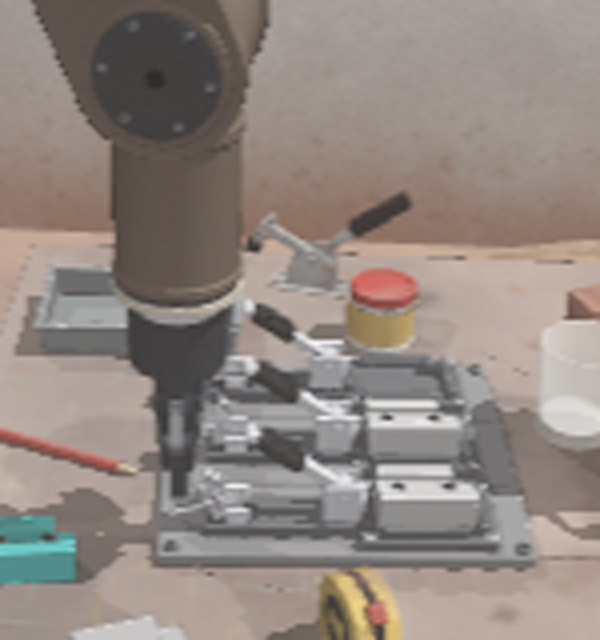

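```bash
python3 -m handwheel '[[-0.01,0,-0.008,0],[-0.05,0,0,0],[-0.05,0,0,0],[-0.05,0,0,0],[0,0,0.05,0],[0,0,0.05,0],[0,0,0.05,0],[0,0,0.05,0],[0,0,0,0],[0,0,0,0]]' 0.0854
python3 - <<'E'
from h import *
rel(nest(-100,0,16),np.pi/2+.058)
EOF
E
```

```text
clock: 6.1
ee_pos: [652.2, 8.2, 194.2]
orientation: [-0.044, 1.569, 0.044]
wrist_force: [-1.3, -0.7, -0.8]
width: 85.2
t6.1 pos [652.2   8.2 194.2] yaw_y 93.2 xdir [ 0.001 -0.    -1.   ] F [-1.3 -0.7 -0.8] w 85.2 q [-0.03  0.52  1.63 -0.    0.99 -1.66]
spin deg (about tool x) -0.1
shift after the spin mm [166.3  -0.9   4.6]
shift mm [166.3  -0.9   4.6]Traceback (most recent call last):
  File "<stdin>", line 3, in <module>
NameError: name 'EOF' is not defined
```

```bash
python3 -m handwheel '[[0.05,-0.001,0.005,0],[0.05,0,0,0],[0.04,0,0,0],[0.02,0,0,0],[0.006,0,0,0],[0,0,0,0]]'
python3 - <<'E'
from h import *
s=cam("side");save(s,"a6.png",(220,80,370,240),4);t=cam("top");save(t,"a7.png",(150,110,290,240),5)
E
```

```text
clock: 6.7
ee_pos: [656.1, 7.4, 28.2]
orientation: [-0.044, 1.571, 0.044]
wrist_force: [0.2, 1.1, 0.1]
width: 85.7
```

View pics/a6.png

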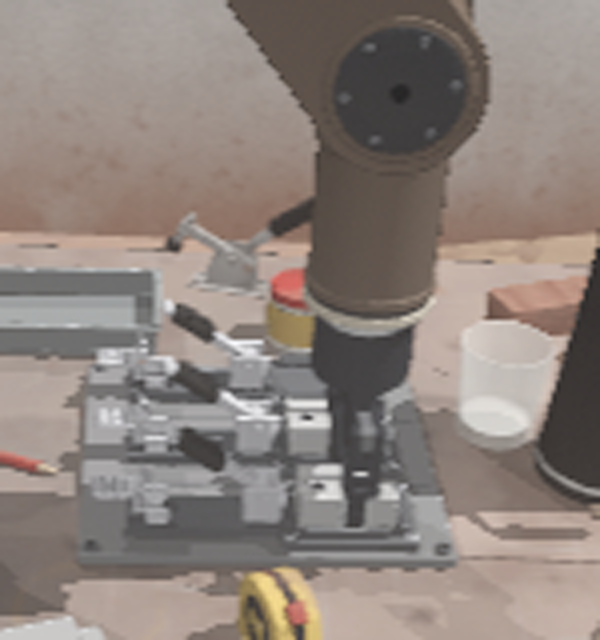

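```bash
python3 -m handwheel '[[0,0,0,0],[0,0,0,0],[0,0,0,0],[0,0,0,0],[0,0,0,0],[0,0,0,0],[0,0,0,0],[0,0,0,0]]' 0.03
```

```text
clock: 7.6
ee_pos: [657.4, 7.5, 28.8]
orientation: [-0.044, 1.569, 0.044]
wrist_force: [-3.6, 1.4, 12.8]
width: 47.2
```

```bash
python3 -m handwheel '[[-0.01,0,0,0],[-0.02,0,0,0],[-0.04,0,0,0],[-0.05,0,0,0],[-0.05,0,0,0],[0,0,0,0],[0,0,0,0]]'
python3 - <<'E'
from h import *
import pickle
rel([0,0,0])
s=cam("side");save(s,"b1.png",(150,80,350,240),4);t=cam("top");save(t,"b2.png",(100,110,290,280),4)
pickle.dump((t,s),open("b.pkl","wb"))
E
```

```text
clock: 8.3
ee_pos: [657.3, 7.4, 199.1]
orientation: [-0.044, 1.568, 0.043]
wrist_force: [-0.0, 0.3, -4.1]
width: 47.4
t8.3 pos [657.3   7.4 199.1] yaw_y 93.2 xdir [ 0.003 -0.    -1.   ] F [-0.   0.3 -4.1] w 47.4 q [-0.03  0.52  1.61 -0.    1.01 -1.66]
shift mm [ 197.4   29.1 -657.2]
```

View pics/b1.png

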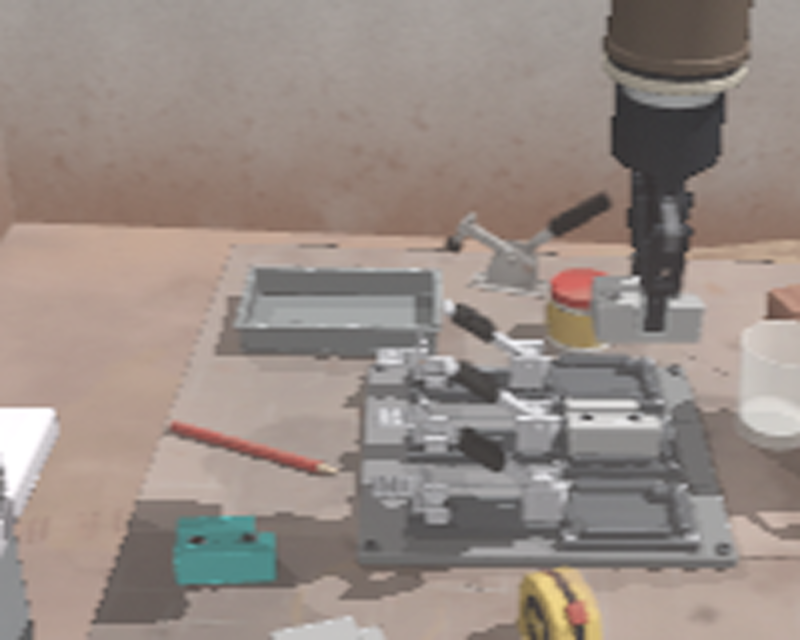

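View pics/b2.png

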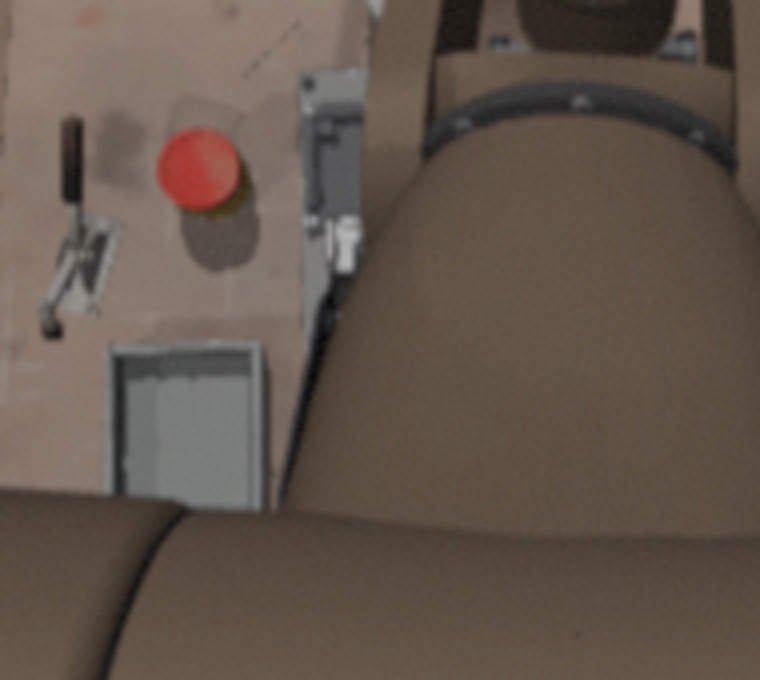

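Run:
```python
from h import *
import pickle
t=pickle.load(open("top0.pkl","rb"));s,t2=pickle.load(open("b.pkl","rb"))[1],0
save(t,"c1.png",(120,188,175,268),7);save(s,"c2.png",(200,140,270,175),10)
```

```text
(no output)
```

View pics/c1.png

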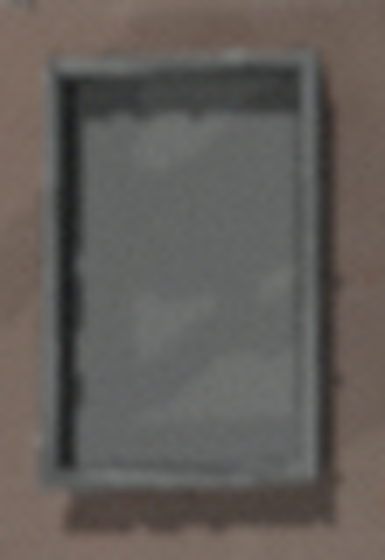

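View pics/c2.png

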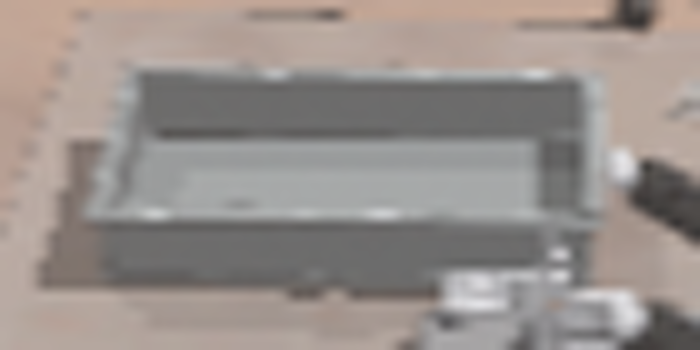

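Run:
```python
from h import *
import pickle
t=pickle.load(open("top0.pkl","rb"));s=pickle.load(open("b.pkl","rb"))[1]
T=np.array([[95,59],[95,-59],[-95,-59],[-95,59]],float)
cv=lambda L,o,k:np.array(L)/k+np.array(o)-.5+.5/k
a=fit(t,T,cv([(47,60),(316,48),(320,480),(42,488)],[120,188],7),32);b=fit(s,T,cv([(596,74),(602,218),(88,218),(130,72)],[200,140],10),32)
print(a,b)
tr=a[0]
draw(t,[tf(*tr,T,32),tf(*tr,T*[91/95,55/59],32),tf(*tr,T,0)],"c3.png",(120,188,175,268),7);draw(s,[tf(*tr,T,32),tf(*tr,T,0)],"c4.png",(200,140,270,175),10)
```

```text
(array([3.94610190e+02, 3.30378788e+02, 4.81986666e-02]), np.float64(1.4087185245526634)) (array([3.95634357e+02, 3.30440107e+02, 5.77491445e-02]), np.float64(0.6630950667841965))
```

View pics/c3.png

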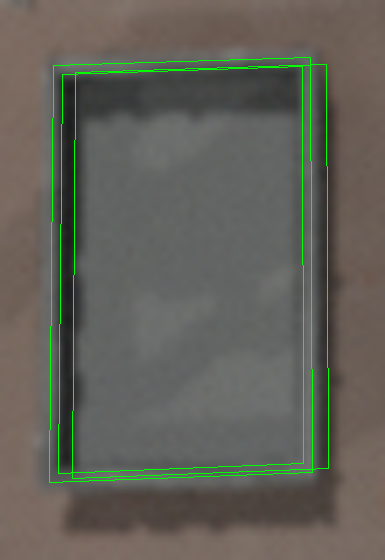

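View pics/c4.png

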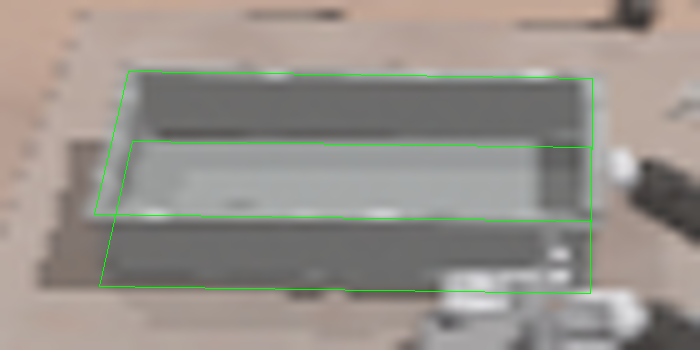

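Run:
```python
from h import *
rel([439,332.5,60],np.pi/2+.047)
```

```text
t8.4 pos [655.9   7.4 196.4] yaw_y 93.2 xdir [-0.002  0.    -1.   ] F [ 0.2 -0.2 -2.6] w 46.7 q [-0.03  0.52  1.62 -0.    1.01 -1.66]
spin deg (about tool x) 0.5
shift after the spin mm [ 136.9  334.9 -201.1]
shift mm [ 136.9  336.6 -198.2]
```

```bash
python3 -m handwheel '[[0,0.03,-0.015,0.5],[0,0.038,-0.023,0],[0,0.038,-0.023,0],[0,0.038,-0.023,0],[0,0.038,-0.023,0],[0,0.038,-0.023,0],[0,0.038,-0.023,0],[0,0.038,-0.023,0],[0,0.038,-0.023,0],[0,0,0,0],[0,0,0,0],[0.04,0,0,0],[0.04,0,0,0],[0.04,0,0,0],[0.01,0,0,0],[0,0,0,0],[0,0,0,0]]'
python3 - <<'E'
from h import *
for i in range(3):rel([439,332.5,11.3],np.pi/2+.047);cam("top")
s=cam("side");save(s,"e1.png",(170,80,310,200),5);t=cam("top");save(t,"e2.png",(100,150,240,280),5)
E
```

```text
clock: 10.1
ee_pos: [443.1, 331.5, 68.6]
orientation: [-0.036, 1.57, 0.036]
wrist_force: [0.6, -0.5, -2.4]
width: 47.0
t10.1 pos [443.1 331.5  68.6] yaw_y 92.6 xdir [ 0.001  0.    -1.   ] F [ 0.6 -0.5 -2.4] w 47.0 q [ 0.59  0.57  1.96 -0.    0.62 -1.03]
spin deg (about tool x) -0.1
shift after the spin mm [57.3  1.1 -4.1]
shift mm [57.3  1.1 -4.1]
t10.2 pos [443.4 331.9  69.1] yaw_y 92.6 xdir [ 0.002  0.001 -1.   ] F [-0.   0.7 -2. ] w 46.6 q [ 0.59  0.57  1.96 -0.    0.62 -1.03]
spin deg (about tool x) -0.0
shift after the spin mm [57.8  0.8 -4.4]
shift mm [57.8  0.7 -4.4]
t10.2 pos [443.4 332.1  69.3] yaw_y 92.7 xdir [ 0.002  0.001 -1.   ] F [ 0.4 -0.2 -3.1] w 47.1 q [ 0.59  0.57  1.96 -0.    0.62 -1.03]
spin deg (about tool x) -0.0
shift after the spin mm [58.   0.6 -4.5]
shift mm [58.   0.6 -4.5]
```

View pics/e1.png

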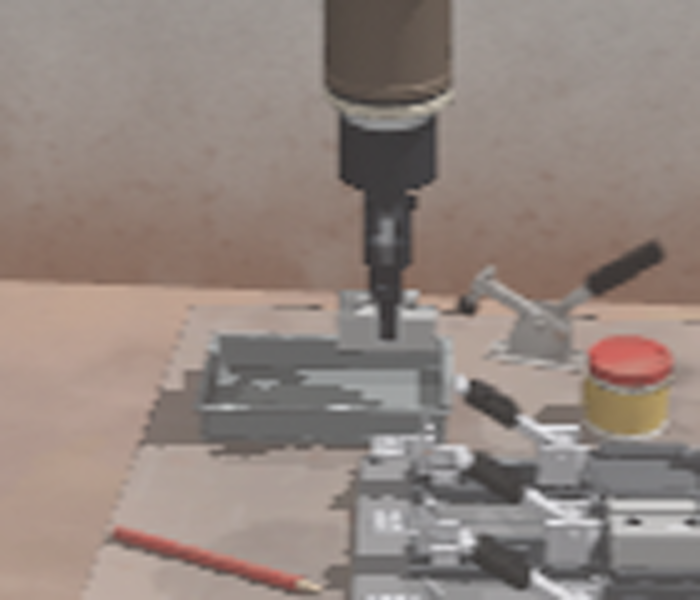

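```bash
python3 -m handwheel '[[0.02,0.001,-0.005,0],[0.025,0,0,0],[0.01,0,0,0],[0.002,0,0,0],[0,0,0,0]]'
python3 - <<'E'
from h import *
s=cam("side");save(s,"e3.png",(170,80,310,200),5)
E
```

```text
clock: 10.85
ee_pos: [437.2, 332.5, 11.1]
orientation: [-0.037, 1.571, 0.037]
wrist_force: [0.1, -0.4, -3.4]
width: 46.4
```

View pics/e3.png

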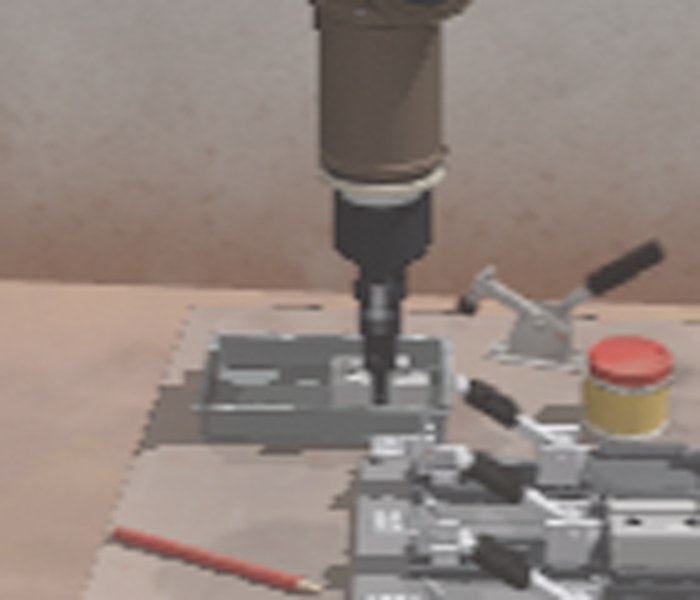

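```bash
python3 -m handwheel '[[0.0015,0,0,0],[0,0,0,0],[0,0,0,0]]'
```

```text
clock: 11.2
ee_pos: [437.7, 332.8, 10.7]
orientation: [-0.036, 1.569, 0.037]
wrist_force: [-5.3, -2.5, 25.3]
width: 46.7
```

Contact with the tray floor. Release partly and lift.

```bash
python3 -m handwheel '[[-0.002,0,0,0],[0,0,0,0],[0,0,0,0],[0,0,0,0],[0,0,0,0],[-0.02,0,0,0],[-0.04,0,0,0],[-0.05,0,0,0],[-0.05,0,0,0],[-0.03,-0.02,0.03,0],[0,-0.04,0.04,0],[0,-0.04,0.04,0],[0,-0.04,0.04,0],[0,-0.04,0.04,0],[0,-0.04,0.02,0],[0,0,0,0],[0,0,0,0]]' 0.062
python3 - <<'E'
from h import *
rel(nest(0,0,16),np.pi/2+.058)
t=cam("top");save(t,"e4.png",(100,110,290,280),4)
s=cam("side");save(s,"e5.png",(170,80,370,240),4)
E
```

```text
clock: 12.9
ee_pos: [637.9, 139.0, 200.5]
orientation: [-0.035, 1.571, 0.035]
wrist_force: [-0.9, 0.9, -0.1]
width: 62.1
t12.9 pos [637.9 139.  200.5] yaw_y 92.6 xdir [-0.001 -0.    -1.   ] F [-0.9  0.9 -0.1] w 62.1 q [ 0.17  0.51  1.62  0.    1.01 -1.45]
spin deg (about tool x) -0.8
shift after the spin mm [172.5 -32.4  11.6]
shift mm [172.5 -32.2  12.1]
```

View pics/e4.png

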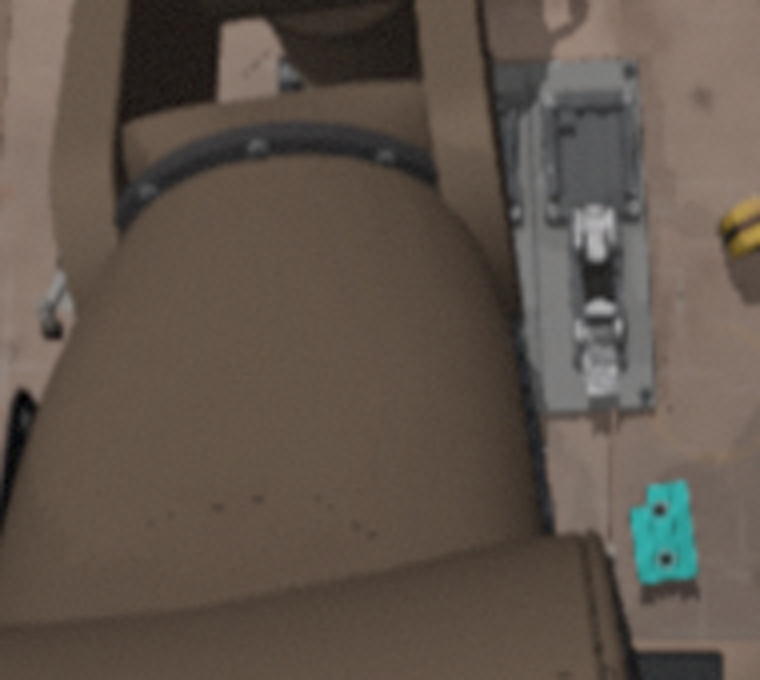

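View pics/e5.png

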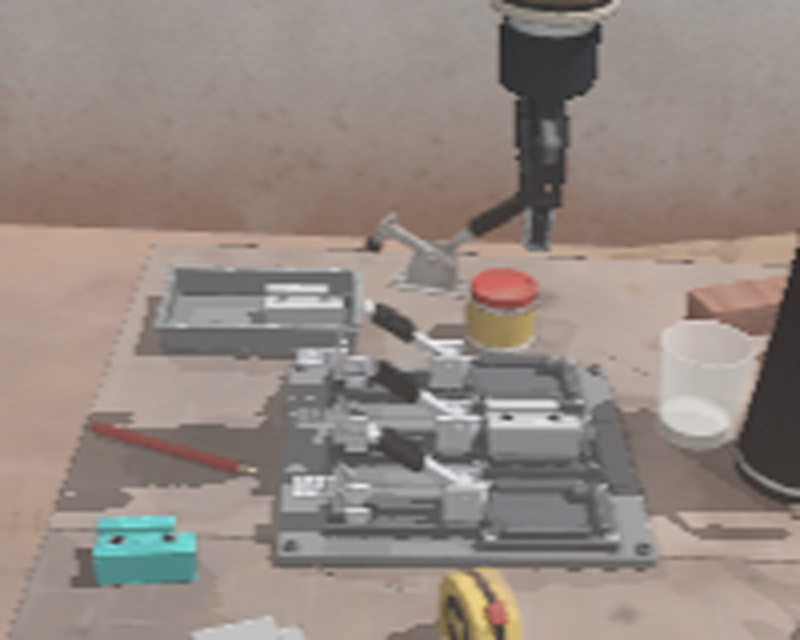

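```bash
python3 -m handwheel '[[0.02,-0.032,0.012,-0.8],[0.04,0,0,0],[0.05,0,0,0],[0.04,0,0,0],[0.016,0,0,0],[0.006,0,0,0],[0,0,0,0]]' 0.0854; python3 -m handwheel '[[0,0,0,0],[0,0,0,0],[0,0,0,0],[0,0,0,0],[0,0,0,0],[0,0,0,0],[0,0,0,0]]' 0.03;  python3 -m handwheel '[[-0.01,0,0,0],[-0.02,0,0,0],[-0.04,0,0,0],[-0.05,0,0,0],[-0.05,0,0,0],[0,0,0,0],[0,0,0,0]]'
python3 - <<'E'
from h import *
rel([351,328.5,60],np.pi/2+.047)
s=cam("side");save(s,"f1.png",(170,80,370,240),4)
E
```

```text
clock: 13.7
ee_pos: [651.6, 109.4, 29.7]
orientation: [-0.048, 1.57, 0.048]
wrist_force: [1.5, 1.0, 0.5]
width: 85.3
clock: 14.4
ee_pos: [652.2, 108.8, 30.9]
orientation: [-0.048, 1.568, 0.048]
wrist_force: [-2.1, -0.5, 14.0]
width: 46.5
clock: 15.1
ee_pos: [651.8, 108.8, 200.9]
orientation: [-0.047, 1.567, 0.048]
wrist_force: [-0.4, 0.3, -3.7]
width: 46.9
t15.1 pos [651.8 108.8 200.9] yaw_y 93.5 xdir [ 0.003  0.    -1.   ] F [-0.4  0.3 -3.7] w 46.9 q [ 0.12  0.52  1.6   0.    1.01 -1.51]
spin deg (about tool x) 0.8
shift after the spin mm [ 140.1  233.6 -290.5]
shift mm [ 140.1  237.5 -287.3]
```

View pics/f1.png

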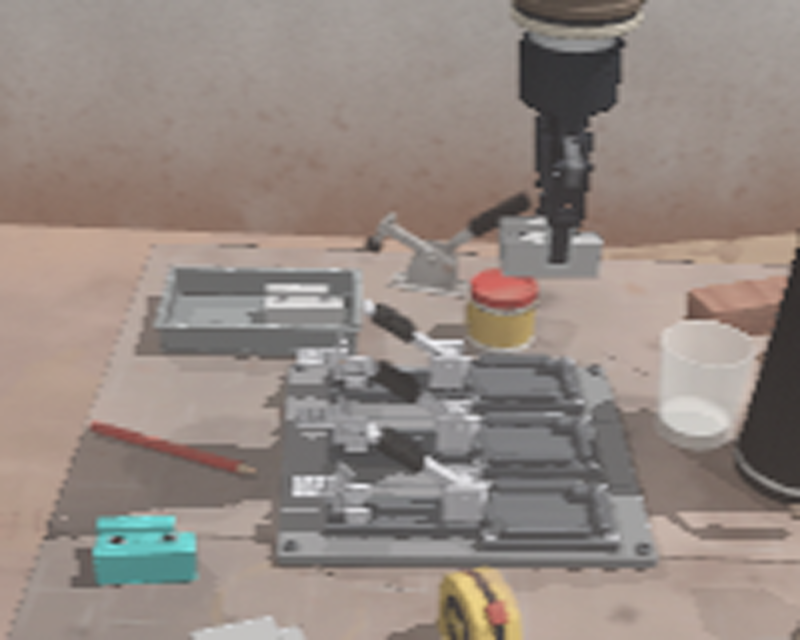

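```bash
python3 -m handwheel '[[0,0.02,-0.02,0.8],[0,0.031,-0.034,0],[0,0.031,-0.034,0],[0,0.031,-0.034,0],[0,0.03,-0.034,0],[0,0.03,-0.034,0],[0,0.03,-0.034,0],[0,0.03,-0.034,0],[0,0,-0.032,0],[0,0,0,0],[0,0,0,0],[0.04,0,0,0],[0.04,0,0,0],[0.04,0,0,0],[0.01,0,0,0],[0,0,0,0],[0,0,0,0]]'
python3 - <<'E'
from h import *
for i in range(2):rel([351,328.5,13],np.pi/2+.047);cam("top")
s=cam("side");save(s,"f2.png",(170,80,310,200),5)
E
```

```text
clock: 16.85
ee_pos: [351.3, 327.9, 69.9]
orientation: [-0.036, 1.57, 0.037]
wrist_force: [-0.6, 1.4, -2.1]
width: 46.7
t16.9 pos [351.3 327.9  69.9] yaw_y 92.6 xdir [ 0.  0. -1.] F [-0.6  1.4 -2.1] w 46.7 q [ 0.69  0.5   2.12 -0.    0.53 -0.93]
spin deg (about tool x) -0.0
shift after the spin mm [56.9  0.6 -0.3]
shift mm [56.9  0.6 -0.3]
t16.9 pos [351.5 328.2  70.4] yaw_y 92.7 xdir [ 0.001  0.001 -1.   ] F [ 0.3 -1.5 -1.7] w 46.9 q [ 0.69  0.5   2.12 -0.    0.53 -0.93]
spin deg (about tool x) -0.0
shift after the spin mm [57.4  0.3 -0.5]
shift mm [57.4  0.3 -0.5]
```

View pics/f2.png

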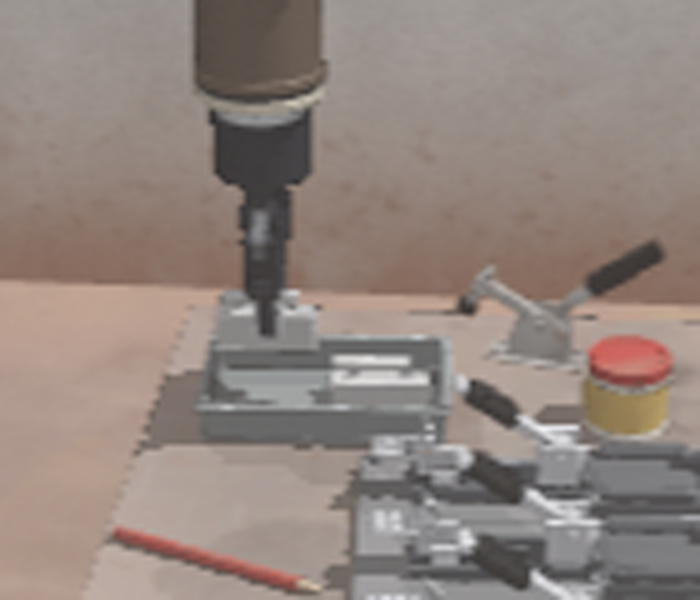

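```bash
python3 -m handwheel '[[0.02,0,0,0],[0.025,0,0,0],[0.01,0,0,0],[0.002,0,0,0],[0,0,0,0]]';python3 -m handwheel '[[0.001,0,0,0],[0,0,0,0]]'
```

```text
clock: 17.5
ee_pos: [350.7, 327.9, 13.1]
orientation: [-0.036, 1.57, 0.037]
wrist_force: [0.0, 0.3, -1.9]
width: 46.7
clock: 17.7
ee_pos: [350.8, 328.0, 12.9]
orientation: [-0.036, 1.569, 0.037]
wrist_force: [-4.5, -4.5, 27.4]
width: 46.2
```

```bash
python3 -m handwheel '[[-0.002,0,0,0],[0,0,0,0],[0,0,0,0],[0,0,0,0],[0,0,0,0],[-0.02,0,0,0],[-0.04,0,0,0],[-0.05,0,0,0],[-0.05,0,0,0],[-0.03,-0.02,0.03,0],[0,-0.04,0.03,0],[0,-0.05,0.03,0],[0,-0.05,0.03,0],[0,-0.05,0.02,0],[0,-0.05,0,0],[0,-0.05,0,0],[0,-0.05,0,0],[0,-0.05,0,0],[0,-0.05,0,0],[0,0,0,0]]' 0.062
python3 - <<'E'
from h import *
rel([440.9,-173.4,150],np.pi/2+.367)
t=cam("top");save(t,"g1.png",(100,110,400,285),2.6)
s=cam("side");save(s,"g2.png",(130,130,350,320),3.1)
E
```

```text
clock: 19.7
ee_pos: [501.2, -113.3, 203.0]
orientation: [-0.034, 1.57, 0.032]
wrist_force: [0.2, 0.2, -0.4]
width: 62.0
t19.7 pos [ 501.2 -113.3  203. ] yaw_y 92.4 xdir [ 0.001 -0.001 -1.   ] F [ 0.2  0.2 -0.4] w 62.0 q [-0.28  0.32  1.94 -0.    0.88 -1.89]
spin deg (about tool x) -18.6
shift after the spin mm [ 53.  -34.4 -77.8]
shift mm [ 53.  -57.4 -62.8]
```

View pics/g1.png

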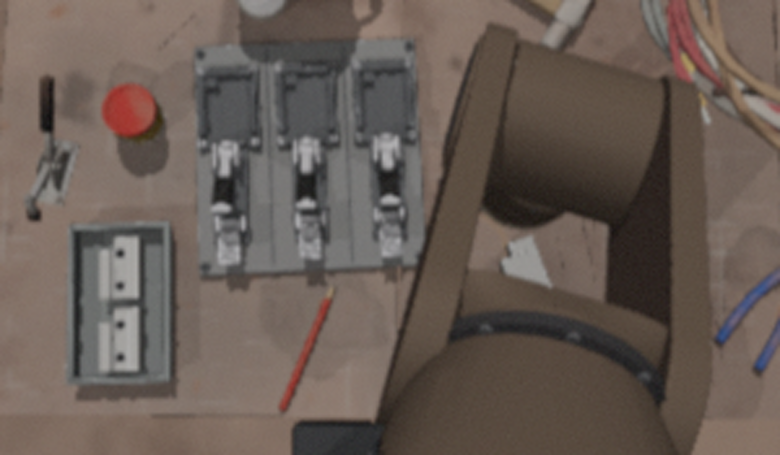

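View pics/g2.png

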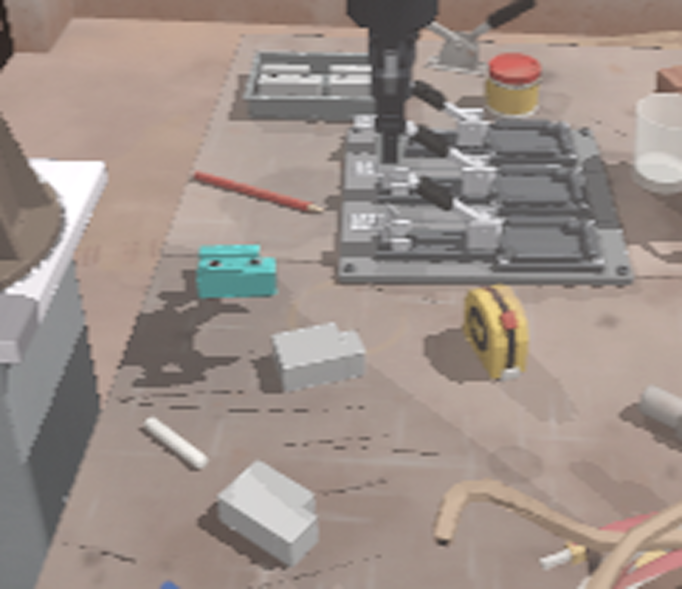

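```bash
python3 -m handwheel '[[0.02,-0.03,-0.03,-6],[0.02,-0.027,-0.033,-6],[0.013,0,0,-6.6],[0,0,0,0],[0,0,0,0]]' 0.0854
python3 - <<'E'
from h import *
for i in range(2):rel([440.9,-173.4,8],np.pi/2+.367);cam("top")
E
```

```text
clock: 20.3
ee_pos: [444.3, -170.0, 150.3]
orientation: [-0.289, 1.551, 0.29]
wrist_force: [-0.3, 0.3, 0.8]
width: 85.2
t20.3 pos [ 444.3 -170.   150.3] yaw_y 111.2 xdir [-0.  0. -1.] F [-0.3  0.3  0.8] w 85.2 q [-0.43  0.35  2.07  0.    0.72 -2.37]
spin deg (about tool x) 0.1
shift after the spin mm [142.3  -2.   -4.4]
shift mm [142.3  -2.   -4.5]
t20.4 pos [ 444.7 -170.1  150.6] yaw_y 111.2 xdir [ 0.001 -0.    -1.   ] F [0.2 1.1 0.1] w 85.4 q [-0.43  0.35  2.07  0.    0.72 -2.37]
spin deg (about tool x) 0.2
shift after the spin mm [142.6  -1.7  -4.8]
shift mm [142.6  -1.7  -4.8]
```

```bash
python3 -m handwheel '[[0.05,-0.002,-0.005,0],[0.05,0,0,0],[0,0,0,0],[0,0,0,0]]'
python3 - <<'E'
from h import *
s=cam("side");save(s,"g3.png",(130,130,350,320),3.1);rel([440.9,-173.4,8],np.pi/2+.367)
E
```

```text
clock: 20.8
ee_pos: [440.0, -174.1, 50.9]
orientation: [-0.29, 1.553, 0.292]
wrist_force: [0.6, -0.5, 0.7]
width: 85.2
t20.9 pos [ 441.1 -174.6   52.1] yaw_y 111.3 xdir [ 0.001 -0.001 -1.   ] F [0.5 0.  0.5] w 85.4 q [-0.44  0.52  2.14 -0.    0.47 -2.38]
spin deg (about tool x) 0.3
shift after the spin mm [44.1  1.3  0.2]
shift mm [44.1  1.3  0.3]
```

View pics/g3.png

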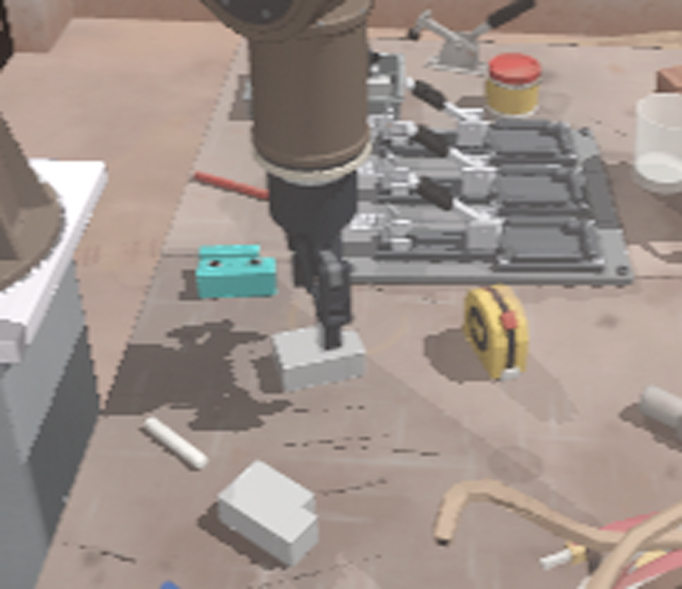

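```bash
python3 -m handwheel '[[0.025,0.001,0,0],[0.015,0,0,0],[0.004,0,0,0],[0,0,0,0]]';python3 -m handwheel '[[0,0,0,0],[0,0,0,0],[0,0,0,0],[0,0,0,0],[0,0,0,0],[0,0,0,0],[0,0,0,0]]' 0.03
```

```text
clock: 21.25
ee_pos: [440.8, -174.1, 8.1]
orientation: [-0.292, 1.549, 0.29]
wrist_force: [0.6, -0.1, 0.6]
width: 85.6
clock: 21.95
ee_pos: [440.1, -174.0, 7.4]
orientation: [-0.292, 1.55, 0.291]
wrist_force: [-1.4, 0.6, 21.9]
width: 46.8
```

Run:
```python
from h import *
s=cam("side");save(s,"g4.png",(200,200,280,280),8)
t=cam("top");save(t,"g5.png",(250,170,350,250),7)
```

```text
(no output)
```

View pics/g4.png

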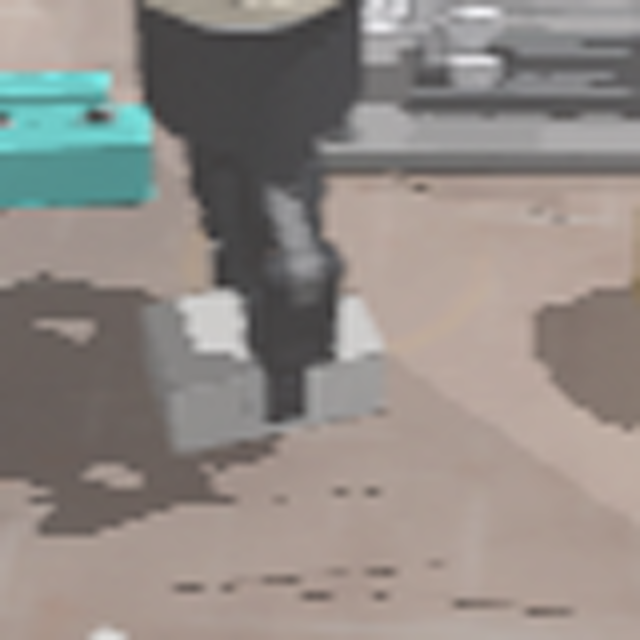

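```bash
python3 -m handwheel '[[-0.01,0,0,0],[-0.02,0,0,0],[-0.04,0,0,0],[-0.05,0,0,6],[-0.05,0,0,6],[-0.03,0,0.02,6.3],[0,0.02,0.03,0],[0,0.03,0.03,0],[0,0.03,0.03,0],[0,0.03,0.03,0],[0,0.03,0.03,0],[0,0.03,0.03,0],[0,0,0,0],[0,0,0,0]]'
python3 - <<'E'
from h import *
for i in range(2):rel(nest(-100,-2,80),np.pi/2+.058);cam("top")
E
```

```text
clock: 23.45
ee_pos: [629.9, 9.4, 206.2]
orientation: [-0.042, 1.571, 0.042]
wrist_force: [-1.1, 0.3, -1.9]
width: 46.6
t23.4 pos [629.9   9.4 206.2] yaw_y 93.1 xdir [-0.001 -0.    -1.   ] F [-1.1  0.3 -1.9] w 46.6 q [-0.03  0.48  1.67 -0.    1.   -1.66]
spin deg (about tool x) -0.2
shift after the spin mm [114.2  -3.4  25.1]
shift mm [114.2  -3.2  25.1]
t23.5 pos [629.4   8.6 206.3] yaw_y 93.0 xdir [-0.001 -0.    -1.   ] F [-0.8 -0.4 -2.1] w 46.7 q [-0.03  0.48  1.67 -0.    1.   -1.66]
spin deg (about tool x) -0.3
shift after the spin mm [114.2  -2.6  25.6]
shift mm [114.2  -2.4  25.6]
```

```bash
python3 -m handwheel '[[0.02,-0.002,0.015,-0.2],[0.04,0,0.01,0],[0.05,0,0,0],[0,0,0,0],[0,0,0,0],[0,0,0,0]]'
python3 - <<'E'
from h import *
for i in range(3):rel(nest(-100,-2,17.5),np.pi/2+.058);cam("top")
s=cam("side");save(s,"h1.png",(250,130,350,230),7)
E
```

```text
clock: 24.15
ee_pos: [656.5, 7.3, 98.9]
orientation: [-0.043, 1.567, 0.043]
wrist_force: [-0.1, -0.5, -2.1]
width: 46.7
t24.1 pos [656.5   7.3  98.9] yaw_y 93.1 xdir [ 0.003 -0.    -1.   ] F [-0.1 -0.5 -2.1] w 46.7 q [-0.03  0.63  1.69 -0.    0.81 -1.66]
spin deg (about tool x) -0.2
shift after the spin mm [69.4  0.2 -1.7]
shift mm [69.4  0.2 -1.7]
t24.2 pos [656.7   7.5  99.2] yaw_y 93.1 xdir [ 0.004 -0.    -1.   ] F [ 0.8 -0.9 -2.6] w 46.6 q [-0.03  0.63  1.69 -0.    0.81 -1.66]
spin deg (about tool x) -0.2
shift after the spin mm [69.7  0.1 -2. ]
shift mm [69.7  0.1 -2. ]
t24.2 pos [656.7   7.6  99. ] yaw_y 93.2 xdir [ 0.004 -0.    -1.   ] F [ 0.4  0.2 -2.7] w 46.7 q [-0.03  0.63  1.69 -0.    0.81 -1.66]
spin deg (about tool x) -0.2
shift after the spin mm [69.5 -0.  -1.9]
shift mm [69.5 -0.  -1.9]
```

View pics/h1.png

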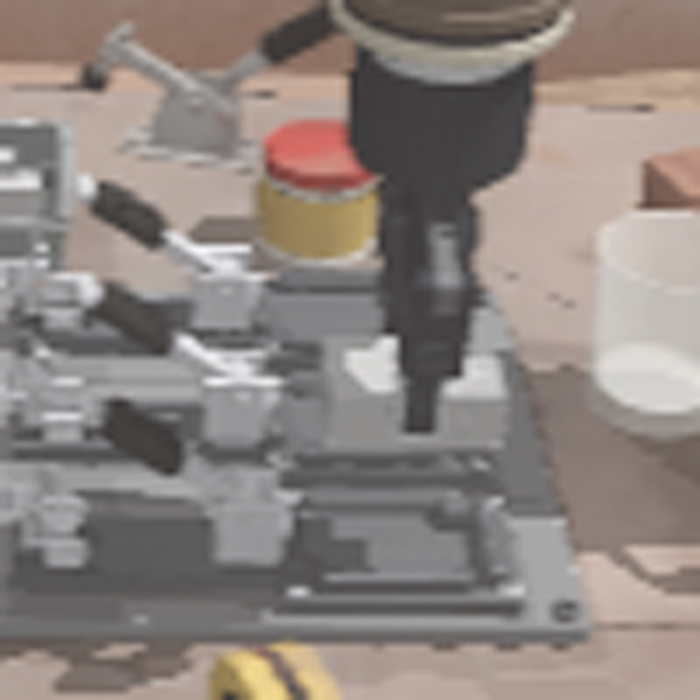

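Run:
```python
from h import *
s=cam("side")
cv=lambda L,o,k:np.array(L)/k+np.array(o)-.5+.5/k
for z,pts in((91.5,[(330,450),(505,447)]),(121.5,[(328,390),(507,397)])):
  for q in cv(pts,[250,130],7): print(np.round(w(s,*q,z),1))
f=lambda P:(((p(s,P)+.5-[250,130])*7)-.5).round(0).tolist()
e=np.array([656.7,7.6,91.5])
print(f(tf(e[0],e[1],.056,[[-38,-24],[38,-24]],91.5)))
print('pocket corners z top',f([nest(-100,38,18,-25.8),nest(-100,-42,18,-25.8),nest(-100,38,18,25.8),nest(-100,-42,18,25.8)]))
```

```text
[623.3 -17.6  91.5]
[700.   -9.6  91.5]
[620.3 -15.8 121.5]
[696.9 -15.6 121.5]
[[323.0, 451.0], [497.0, 453.0]]
pocket corners z top [[483.0, 567.0], [305.0, 566.0], [467.0, 500.0], [296.0, 499.0]]
```

```bash
python3 -m handwheel '[[0.03,0,-0.0035,-0.2],[0.024,0,0,0],[0.006,0,0,0],[0,0,0,0]]'
python3 - <<'E'
from h import *
rel(nest(-100,-2,17.5),np.pi/2+.058)
s=cam("side");save(s,"h2.png",(250,130,350,230),7)
E
```

```text
clock: 24.8
ee_pos: [651.6, 7.8, 36.1]
orientation: [-0.046, 1.571, 0.046]
wrist_force: [1.4, 0.5, -2.8]
width: 46.8
t24.8 pos [651.6   7.8  36.1] yaw_y 93.4 xdir [-0.001  0.    -1.   ] F [ 1.4  0.5 -2.8] w 46.8 q [-0.03  0.71  1.73  0.    0.7  -1.66]
spin deg (about tool x) 0.1
shift after the spin mm [ 6.6 -0.5  3.4]
shift mm [ 6.6 -0.5  3.4]
```

View pics/h2.png

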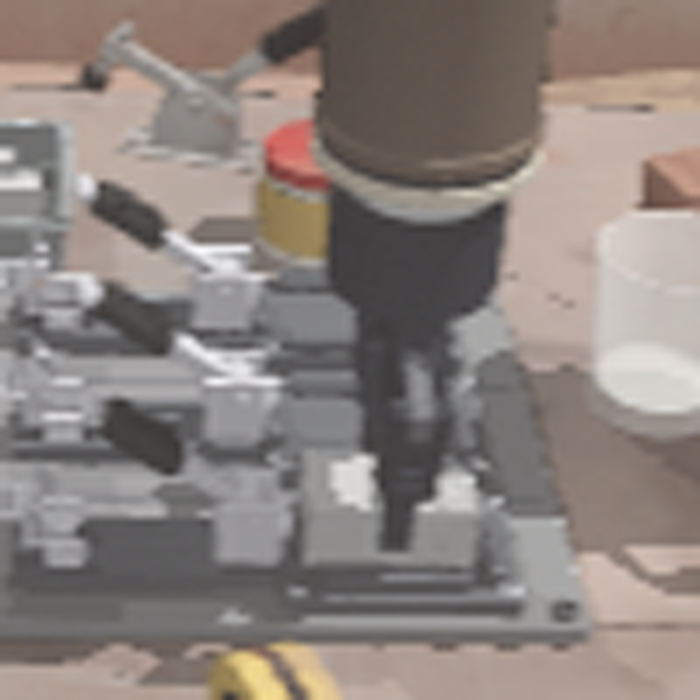

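```bash
python3 -m handwheel '[[0.003,0,0.001,0],[0,0,0,0]]';python3 -m handwheel '[[0.002,0,0,0],[0,0,0,0]]';python3 -m handwheel '[[0.0015,0,0,0],[0,0,0,0]]'
```

```text
clock: 25.05
ee_pos: [653.6, 7.8, 34.2]
orientation: [-0.046, 1.569, 0.046]
wrist_force: [-0.4, 0.4, -2.6]
width: 46.5
clock: 25.25
ee_pos: [652.9, 7.8, 31.5]
orientation: [-0.046, 1.57, 0.046]
wrist_force: [0.4, 0.9, -3.5]
width: 46.6
clock: 25.45
ee_pos: [652.7, 7.8, 29.7]
orientation: [-0.046, 1.57, 0.046]
wrist_force: [0.0, -0.4, -2.9]
width: 46.6
```

```bash
python3 -m handwheel '[[0.001,0,0,0],[0,0,0,0]]'
python3 - <<'E'
from h import *
s=cam("side");save(s,"h3.png",(250,130,350,230),7)
print(manip.sense()['wrist_force'],manip.sense()['ee_pos'])
E
```

```text
clock: 25.65
ee_pos: [652.8, 7.8, 29.5]
orientation: [-0.046, 1.57, 0.046]
wrist_force: [-4.5, 0.6, 9.6]
width: 46.7
[-4.56711569 -0.38495615  8.92595942] [652.84910902   7.80622483  29.56493586]
```

View pics/h3.png

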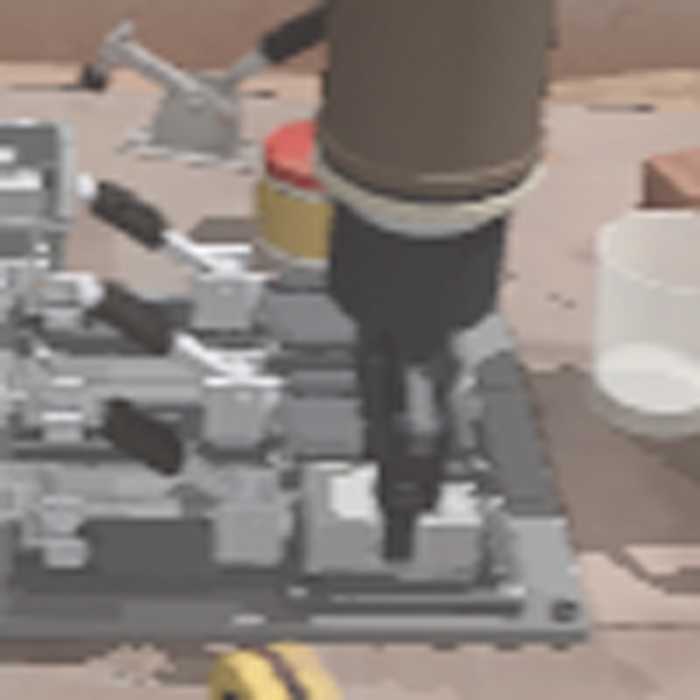

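```bash
python3 -m handwheel '[[-0.001,0,0,0],[0,0,0,0],[0,0,0,0],[0,0,0,0],[0,0,0,0],[-0.02,0,0,0],[-0.04,0,0,0],[-0.05,0,0,0],[-0.05,0,0,0],[0,-0.03,0,0],[0,-0.04,-0.03,0],[0,-0.04,-0.03,0],[0,-0.04,-0.03,0],[0,-0.04,-0.03,0],[0,-0.04,-0.03,0],[0,-0.04,0,0],[0,0,0,0],[0,0,0,0]]' 0.07
python3 - <<'E'
from h import *
rel([426.7,-355.5,150],np.pi/2-.606)
s=cam("side");save(s,"i1.png",(250,130,350,230),7);save(s,"i2.png",(170,200,310,320),5)
t=cam("top");save(t,"i3.png",(170,110,270,220),6)
E
```

```text
clock: 27.5
ee_pos: [518.7, -271.4, 189.7]
orientation: [-0.045, 1.57, 0.045]
wrist_force: [-0.3, 0.2, -0.1]
width: 69.9
t27.5 pos [ 518.7 -271.4  189.7] yaw_y 93.3 xdir [-0.  0. -1.] F [-0.3  0.2 -0.1] w 69.9 q [-0.53  0.44  1.79  0.    0.91 -2.16]
spin deg (about tool x) 38.0
shift after the spin mm [  39.7 -121.5  -27.7]
shift mm [ 39.7 -78.7 -96.6]
```

View pics/i1.png

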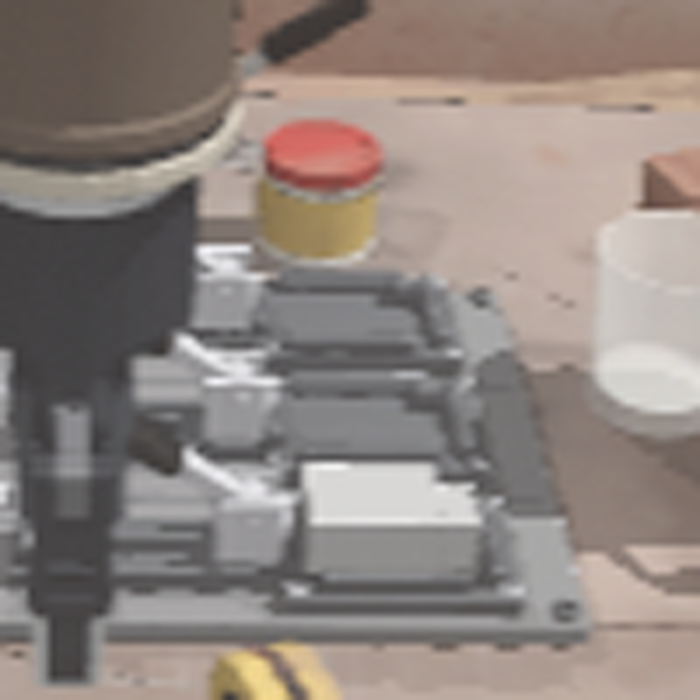

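View pics/i2.png

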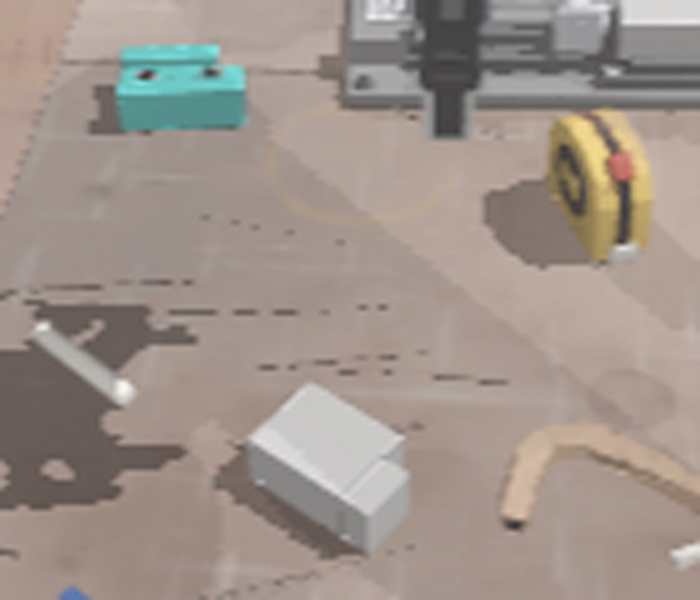

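View pics/i3.png

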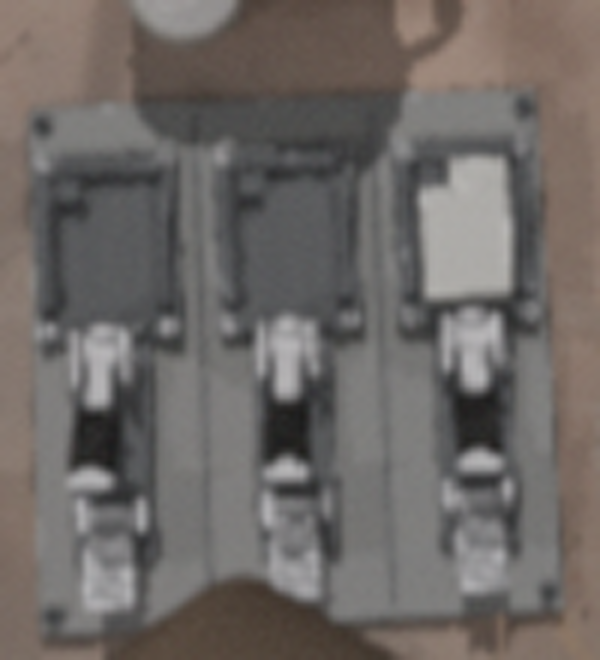

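Run:
```python
from h import *
import pickle
s=cam("side");save(s,"j1.png",(210,270,260,315),14)
t0=pickle.load(open("top0.pkl","rb"));save(t0,"j2.png",(335,200,380,240),15)
```

```text
(no output)
```

View pics/j1.png

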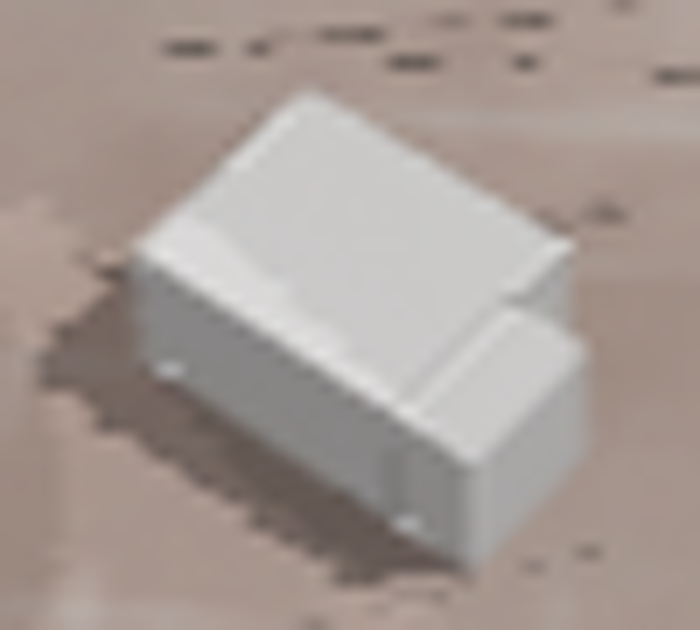

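View pics/j2.png

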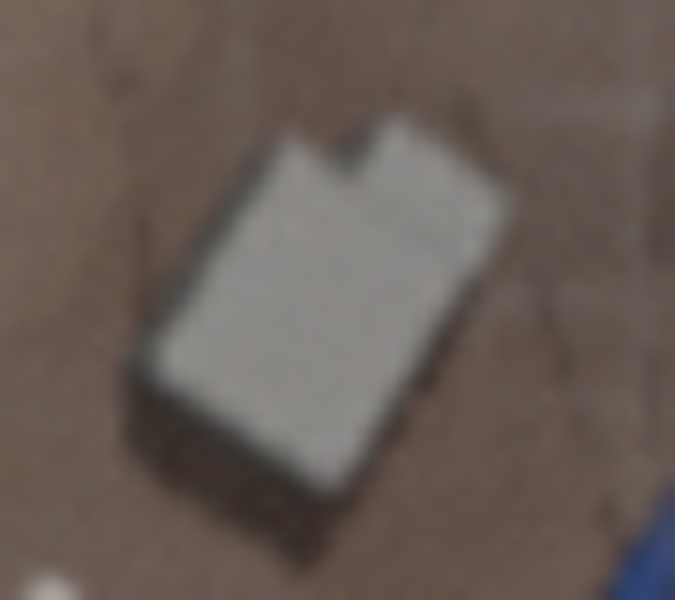

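Run:
```python
from h import *
s=cam("side")
b=(426.655,-355.524,5.677)
draw(s,[tf(*b,BL,30),tf(*b,BL,0)],"j3.png",(210,270,260,315),14)
```

```text
(no output)
```

View pics/j3.png

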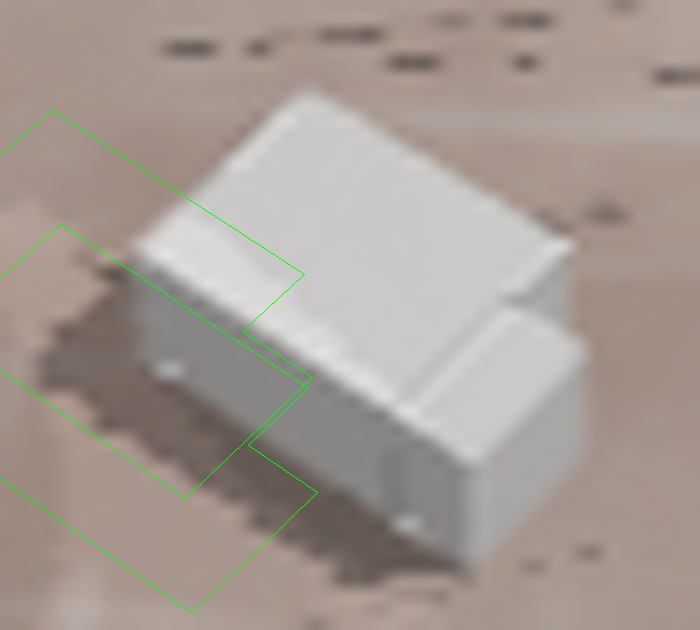

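Run:
```python
from h import *
s=cam("side")
uv=np.array([(137,245),(308,92),(572,245),(515,300),(585,350),(475,462)])/14+[210,270]-.5+.5/14
b=fit(s,BL,uv,30);print(b)
draw(s,[tf(*b[0],BL,30),tf(*b[0],BL,0)],"j4.png",(210,270,260,315),14)
t=cam("top");draw(t,[tf(*b[0],BL,30)],"j5.png",(300,140,420,250),6)
```

```text
(array([ 472.90454847, -346.24674946,   -0.59126773]), np.float64(0.36986151237504))
```

View pics/j4.png

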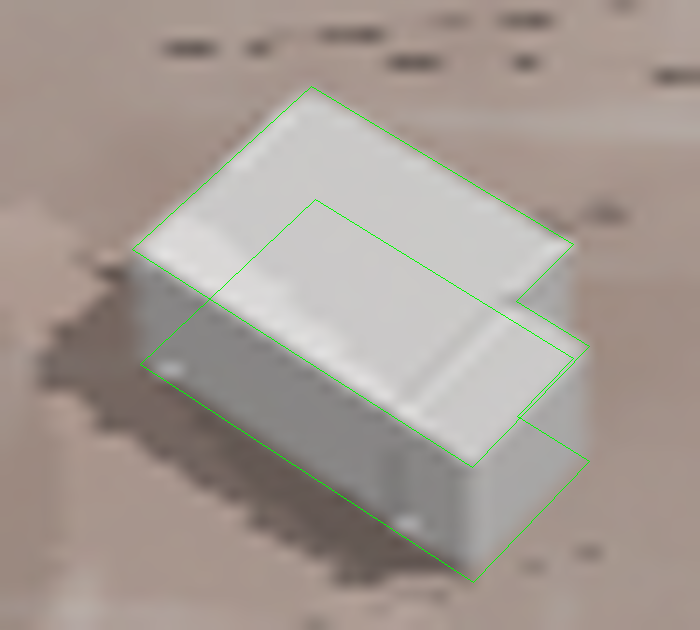

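View pics/j5.png

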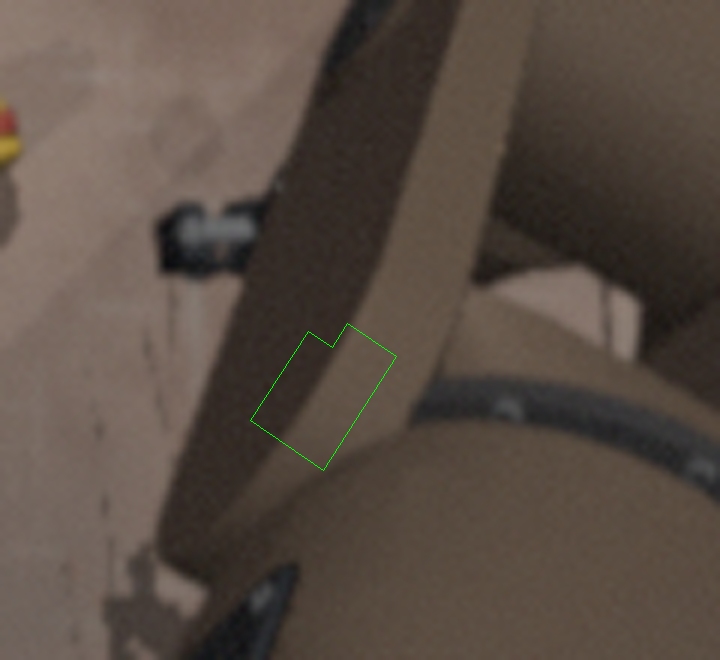

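```bash
python3 -m handwheel '[[0,-0.03,-0.02,8],[0,-0.03,-0.02,8],[0,0,0,8],[0,0,0,8],[0.02,0,0,5.3],[0.02,0,0,0],[0,0,0,0],[0,0,0,0]]' 0.0854
python3 - <<'E'
from h import *
rel([472.5,-346.5,8],np.pi/2-.595)
E
```

```text
clock: 28.6
ee_pos: [478.6, -329.6, 150.1]
orientation: [0.463, 1.521, -0.463]
wrist_force: [0.2, -0.3, 0.1]
width: 85.5
t28.6 pos [ 478.6 -329.6  150.1] yaw_y 56.1 xdir [-0.  0. -1.] F [ 0.2 -0.3  0.1] w 85.5 q [-0.66  0.48  1.84  0.    0.83 -1.64]
spin deg (about tool x) 0.2
shift after the spin mm [142.1 -17.5   4.5]
shift mm [142.1 -17.5   4.5]
```

```bash
python3 -m handwheel '[[0.03,-0.0175,0.0045,0.2],[0.04,0,0,0],[0.02,0,0,0],[0,0,0,0],[0,0,0,0]]'
python3 - <<'E'
from h import *
s=cam("side");save(s,"k1.png",(190,220,280,320),7);t=cam("top");save(t,"k2.png",(300,140,420,250),6);rel([472.5,-346.5,8],np.pi/2-.595)
E
```

```text
clock: 29.1
ee_pos: [473.1, -347.3, 61.0]
orientation: [0.466, 1.519, -0.466]
wrist_force: [1.0, -0.2, 1.2]
width: 85.1
t29.2 pos [ 473.5 -347.7   61.7] yaw_y 55.9 xdir [ 0.002 -0.002 -1.   ] F [-0.4 -0.3 -0.1] w 85.8 q [-0.68  0.61  1.88 -0.    0.65 -1.66]
spin deg (about tool x) -0.0
shift after the spin mm [53.7  0.4 -1.7]
shift mm [53.7  0.4 -1.7]
```

View pics/k1.png

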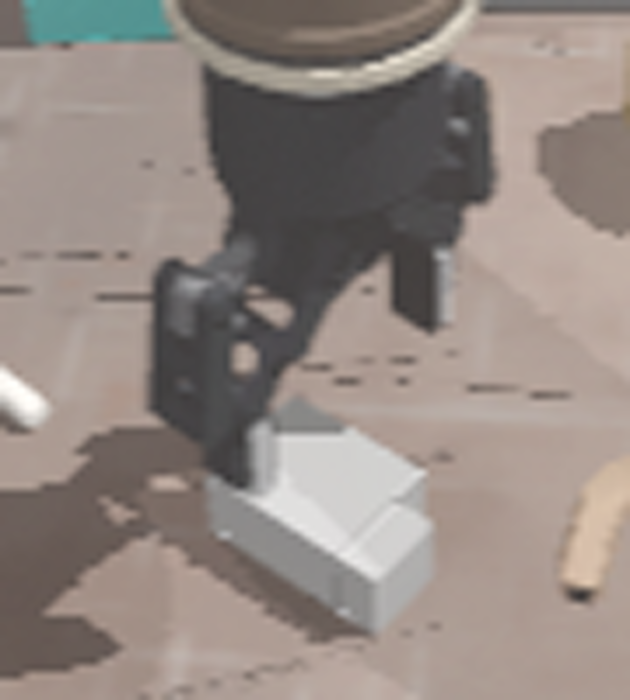

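```bash
python3 -m handwheel '[[0.03,0,0,0],[0.018,0,-0.001,0],[0.005,0,0,0],[0,0,0,0],[0,0,0,0]]'
python3 - <<'E'
from h import *
s=cam("side");save(s,"k3.png",(190,220,280,320),7)
E
```

```text
clock: 29.7
ee_pos: [472.3, -347.0, 8.2]
orientation: [0.466, 1.518, -0.467]
wrist_force: [-0.1, 0.2, 0.5]
width: 84.9
```

View pics/k3.png

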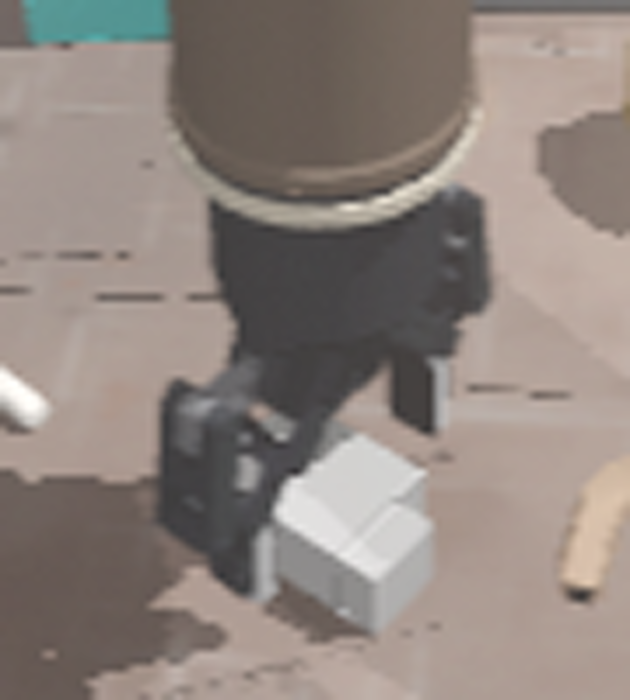

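Straddles cleanly. Close.

```bash
python3 -m handwheel '[[0,0,0,0],[0,0,0,0],[0,0,0,0],[0,0,0,0],[0,0,0,0],[0,0,0,0],[0,0,0,0],[0,0,0,0]]' 0.03
python3 - <<'E'
from h import *
s=cam("side");save(s,"k4.png",(190,220,280,320),7)
E
```

```text
clock: 30.55
ee_pos: [471.8, -346.7, 7.6]
orientation: [0.466, 1.519, -0.467]
wrist_force: [-1.9, 1.1, 12.1]
width: 47.2
```

View pics/k4.png

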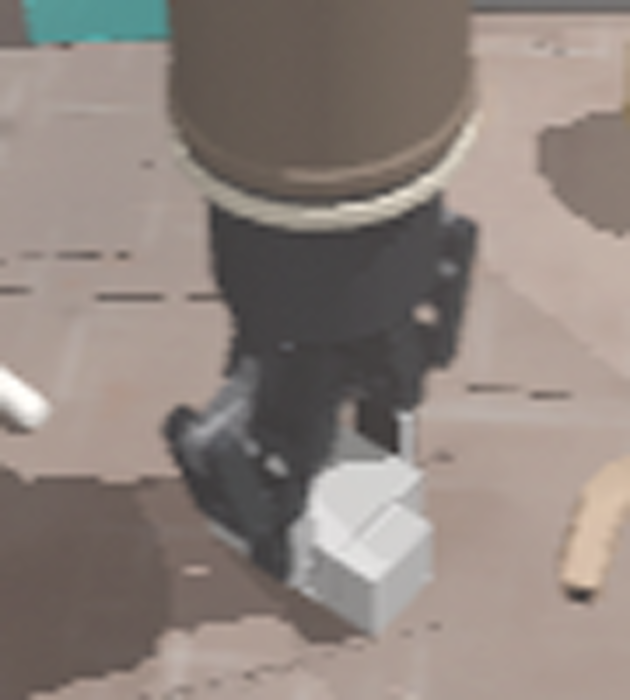

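```bash
python3 -m handwheel '[[-0.01,0,0,0],[-0.02,0,0,0],[-0.04,0,0,0],[-0.05,0,0,-7.5],[-0.05,0,0,-7.5],[-0.03,0,0,-7.5],[0,0,0,-7.5],[0,0,0,-7.5],[0,0.03,0.03,0],[0,0.05,0.03,0],[0,0.05,0.03,0],[0,0.05,0.03,0],[0,0.05,0.03,0],[0,0.05,0,0],[0,0.05,0,0],[0,0.05,0,0],[0,0.04,0,0],[0,0,0,0],[0,0,0,0]]'
python3 - <<'E'
from h import *
P=nest(0,-2,80);P[1]+=.5
rel(P,np.pi/2+.06)
t=cam("top");save(t,"l0.png",(170,110,270,220),6)
E
```

```text
clock: 32.5
ee_pos: [580.9, 53.2, 207.2]
orientation: [-0.048, 1.57, 0.048]
wrist_force: [0.4, 0.1, -1.5]
width: 47.0
t32.5 pos [580.9  53.2 207.2] yaw_y 93.5 xdir [ 0. -0. -1.] F [ 0.4  0.1 -1.5] w 47.0 q [ 0.04  0.41  1.78 -0.    0.95 -1.59]
spin deg (about tool x) 0.1
shift after the spin mm [115.2  50.4  71.5]
shift mm [115.2  50.4  71.5]
```

```bash
python3 -m handwheel '[[0,0.025,0.035,0],[0,0.0255,0.0365,0],[0.03,0,0,0],[0.04,0,0,0],[0.04,0,0,0],[0,0,0,0],[0,0,0,0]]'
python3 - <<'E'
from h import *
for i in range(2):rel(nest(0,-2,17.5),np.pi/2+.058);cam("top")
s=cam("side");save(s,"l1.png",(250,120,350,220),7)
e=manip.sense()['ee_pos']
f=lambda P:(((p(s,P)+.5-[250,120])*7)-.5).round(0).tolist()
print(f(tf(e[0],e[1],.058,[[-38,-24],[38,-24]],e[2]-7.5)))
E
```

```text
clock: 33.25
ee_pos: [649.7, 105.6, 97.2]
orientation: [-0.045, 1.571, 0.045]
wrist_force: [0.2, 0.3, -1.7]
width: 46.6
t33.2 pos [649.7 105.6  97.2] yaw_y 93.3 xdir [-0.001 -0.    -1.   ] F [ 0.2  0.3 -1.7] w 46.6 q [ 0.12  0.64  1.69 -0.    0.82 -1.51]
spin deg (about tool x) -0.0
shift after the spin mm [67.7  1.7 -0.3]
shift mm [67.7  1.7 -0.3]
t33.3 pos [650.6 106.   98.5] yaw_y 93.3 xdir [ 0.001  0.    -1.   ] F [-0.3 -0.1 -2.1] w 46.9 q [ 0.12  0.64  1.69 -0.    0.82 -1.51]
spin deg (about tool x) -0.0
shift after the spin mm [69.   1.4 -1.5]
shift mm [69.   1.4 -1.5]
[[305.0, 400.0], [467.0, 401.0]]
```

View pics/l1.png

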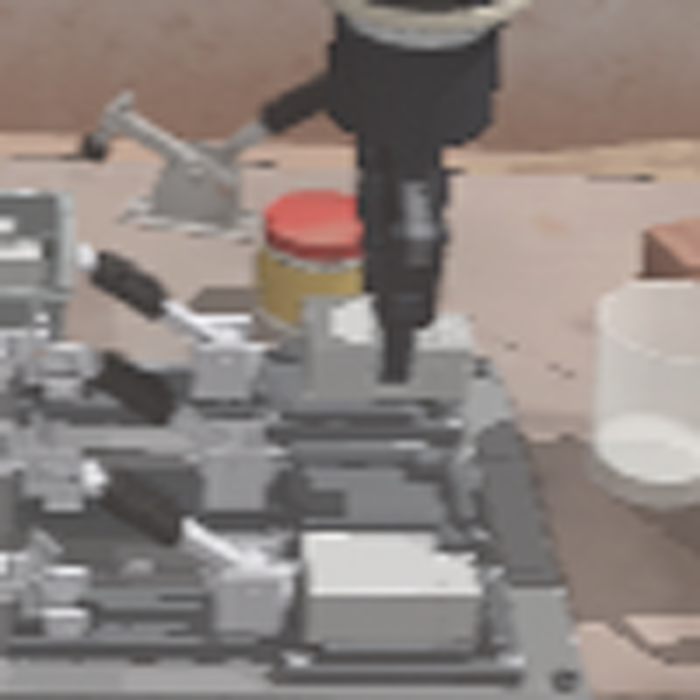

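```bash
python3 -m handwheel '[[0.03,0.002,-0.0025,0],[0.024,0,0,0],[0.006,0,0,0],[0,0,0,0],[0,0,0,0]]'
python3 - <<'E'
from h import *
rel(nest(0,-2,17.5),np.pi/2+.058)
s=cam("side");save(s,"l2.png",(250,120,350,220),7)
E
```

```text
clock: 33.9
ee_pos: [648.1, 108.7, 38.6]
orientation: [-0.046, 1.568, 0.046]
wrist_force: [-0.1, -0.5, -2.4]
width: 47.1
t33.9 pos [648.1 108.7  38.6] yaw_y 93.4 xdir [ 0.002  0.    -1.   ] F [-0.1 -0.5 -2.4] w 47.1 q [ 0.12  0.71  1.72 -0.    0.71 -1.51]
spin deg (about tool x) 0.1
shift after the spin mm [ 9.1 -1.5  0.9]
shift mm [ 9.1 -1.5  0.9]
```

View pics/l2.png

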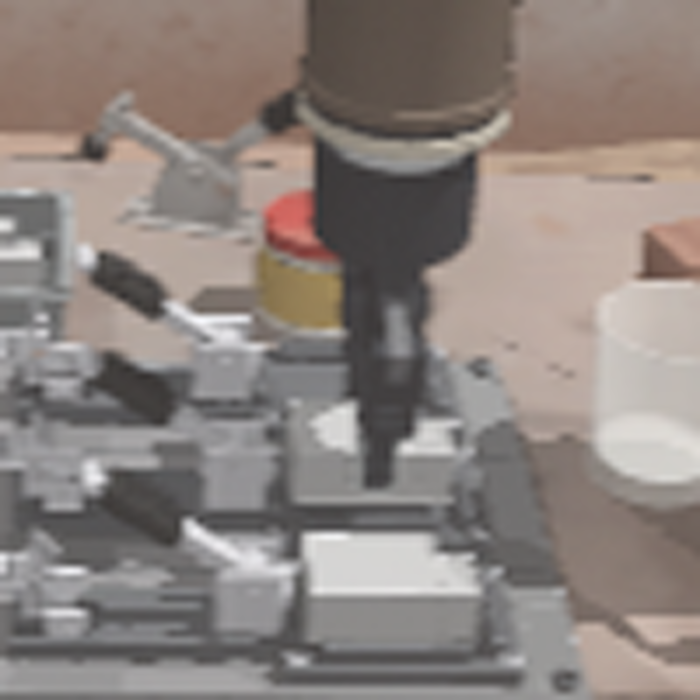

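```bash
python3 -m handwheel '[[0.004,-0.0005,0,0],[0.002,0,0,0],[0,0,0,0]]';python3 -m handwheel '[[0.002,0,0,0],[0,0,0,0]]';python3 -m handwheel '[[0.0015,0,0,0],[0,0,0,0]]'
```

```text
clock: 34.25
ee_pos: [646.9, 108.1, 30.8]
orientation: [-0.046, 1.57, 0.046]
wrist_force: [-0.1, -0.7, -2.8]
width: 46.5
clock: 34.45
ee_pos: [647.2, 108.2, 29.6]
orientation: [-0.046, 1.57, 0.046]
wrist_force: [-4.4, -1.1, 10.7]
width: 46.9
clock: 34.65
ee_pos: [647.2, 108.2, 29.5]
orientation: [-0.046, 1.57, 0.046]
wrist_force: [-11.4, -2.1, 33.1]
width: 46.9
```

```bash
python3 -m handwheel '[[-0.002,0,0,0],[0,0,0,0],[0,0,0,0],[0,0,0,0],[0,0,0,0],[-0.02,0,0,0],[-0.04,0,0,0],[-0.05,0,0,0],[-0.05,0,0,0],[0,-0.04,-0.03,0],[0,-0.05,-0.04,0],[0,-0.05,-0.04,0],[0,-0.05,0,0],[0,-0.05,0,0],[0,-0.05,0,0],[0,0,0,0],[0,0,0,0]]' 0.07
python3 - <<'E'
from h import *
s=cam("side");save(s,"m1.png",(190,120,350,240),5);t=cam("top");save(t,"m2.png",(110,110,280,280),4)
rel(nest(-100,-116,110),np.pi/2+.058)
E
```

```text
clock: 36.35
ee_pos: [570.2, -166.2, 189.1]
orientation: [-0.044, 1.571, 0.044]
wrist_force: [-0.2, -0.1, -0.6]
width: 69.9
t36.5 pos [ 570.2 -164.3  189.1] yaw_y 93.4 xdir [-0.001  0.    -1.   ] F [-0.5  0.9  0.1] w 69.7 q [-0.33  0.45  1.77  0.    0.92 -1.96]
spin deg (about tool x) 0.1
shift after the spin mm [ 67.2 166.5 -19.4]
shift mm [ 67.2 166.5 -19.2]
```

View pics/m1.png

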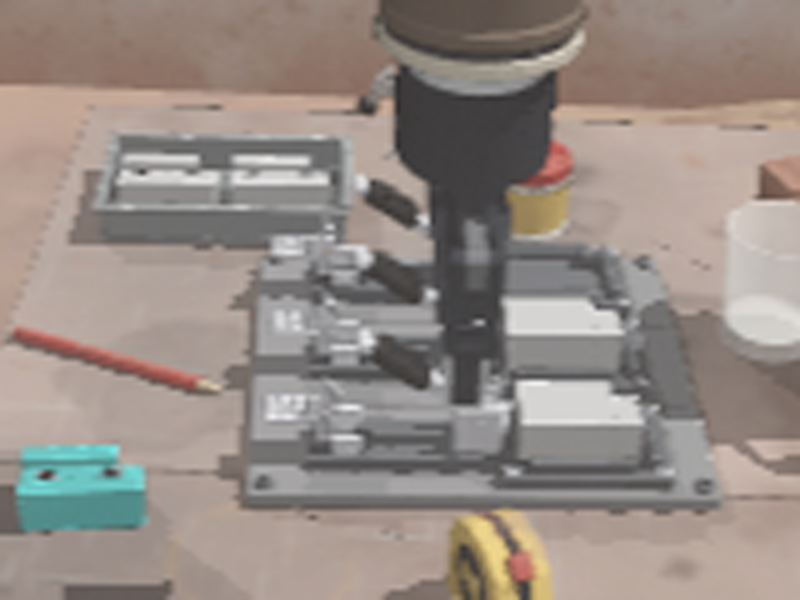

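View pics/m2.png

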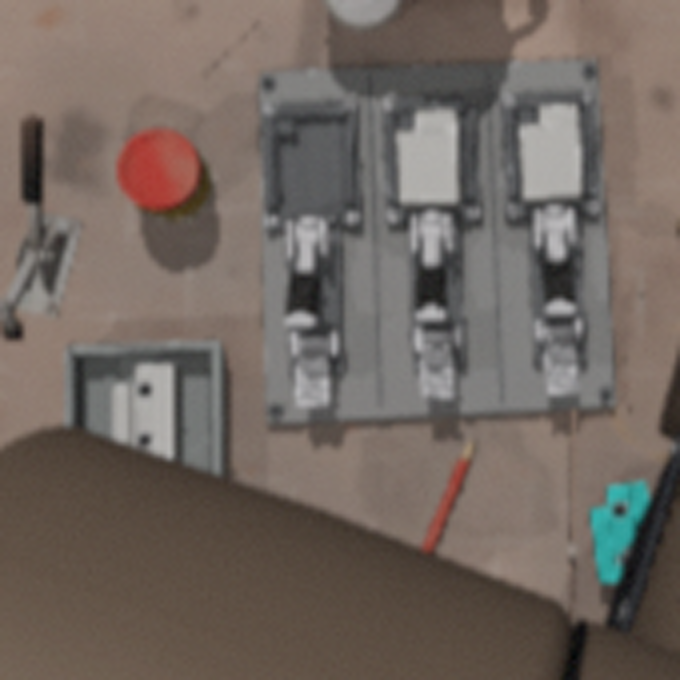

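```bash
python3 -m handwheel '[[0,0.03,-0.02,0],[0,0.045,0,0],[0,0.045,0,0],[0,0.046,0,0],[0.03,0,0,0],[0.037,0,-0.002,0],[0,0,0,0],[0,0,0,0]]' 0
python3 - <<'E'
from h import *
for i in range(2):rel(nest(-100,-119,80,.5),np.pi/2+.058);cam("top")
s=cam("side");save(s,"n1.png",(190,120,350,240),5)
E
```

```text
clock: 37.25
ee_pos: [538.3, 0.3, 122.6]
orientation: [-0.047, 1.572, 0.047]
wrist_force: [0.2, 0.7, 1.0]
width: 0.1
t37.2 pos [5.383e+02 3.000e-01 1.226e+02] yaw_y 93.4 xdir [-0.001  0.    -1.   ] F [0.2 0.7 1. ] w 0.1 q [-0.06  0.47  1.95  0.    0.72 -1.69]
spin deg (about tool x) 0.1
shift after the spin mm [30.6  0.8 -0.1]
shift mm [30.6  0.8 -0.1]
t37.3 pos [539.2  -0.  123.5] yaw_y 93.4 xdir [ 0.001  0.    -1.   ] F [-0.2  0.4  0.6] w -0.1 q [-0.06  0.47  1.95  0.    0.72 -1.69]
spin deg (about tool x) 0.1
shift after the spin mm [31.4  1.3 -1. ]
shift mm [31.4  1.3 -1. ]
```

View pics/n1.png

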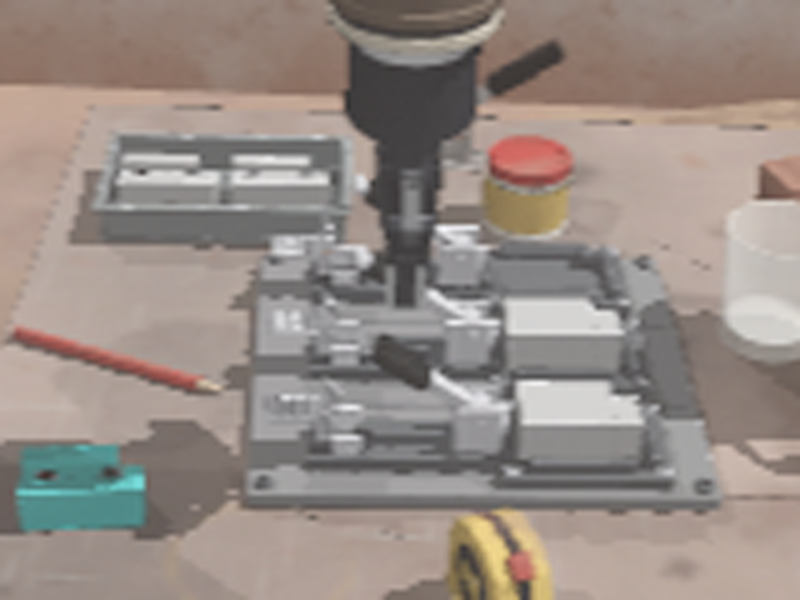

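```bash
python3 -m handwheel '[[0.025,0.001,0,0],[0.008,0,-0.001,0],[0.007,0,-0.003,0],[0.007,0,-0.003,0],[0.007,0,-0.002,0],[0.007,0,-0.002,0],[0.006,0,-0.001,0],[0.004,0,0,0],[0.003,0,0,0],[0,0,0,0]]'
python3 - <<'E'
from h import *
rel(nest(-100,-132.5,36,.5))
s=cam("side");save(s,"n2.png",(190,120,350,240),5)
E
```

```text
clock: 38.4
ee_pos: [525.8, -0.4, 49.2]
orientation: [-0.046, 1.572, 0.046]
wrist_force: [-7.9, -0.8, 14.1]
width: 0.0
t38.4 pos [ 5.258e+02 -4.000e-01  4.920e+01] yaw_y 93.4 xdir [-0.001 -0.    -1.   ] F [-7.9 -0.8 14.1] w 0.0 q [-0.06  0.57  2.03 -0.    0.54 -1.69]
shift mm [ 1.2  0.9 -1.1]
```

View pics/n2.png

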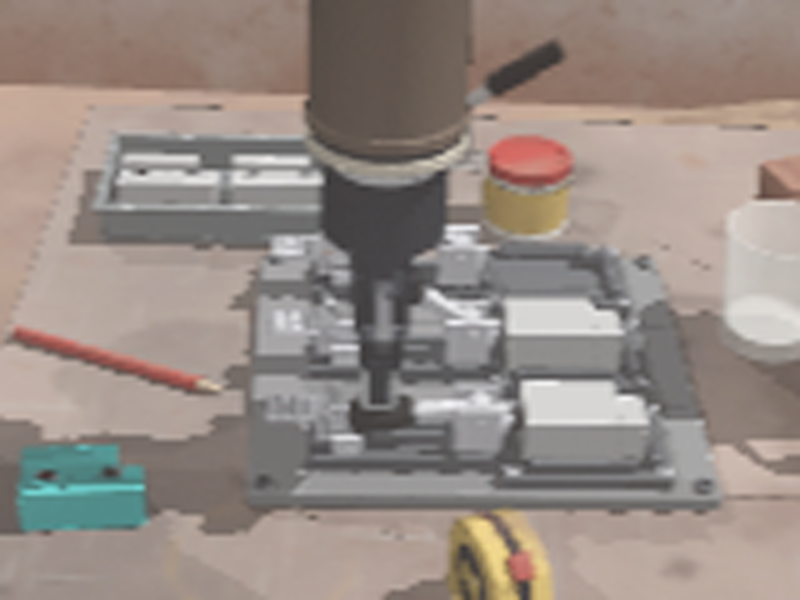

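```bash
python3 -m handwheel '[[0.002,0,0,0],[0,0,0,0]]'; python3 -m handwheel '[[0.001,0,0,0],[0,0,0,0]]'
```

```text
clock: 38.65
ee_pos: [525.9, -0.4, 48.6]
orientation: [-0.046, 1.571, 0.046]
wrist_force: [-15.7, -1.2, 44.9]
width: 0.2
clock: 38.85
ee_pos: [525.9, -0.4, 48.3]
orientation: [-0.046, 1.571, 0.046]
wrist_force: [-21.0, -1.4, 61.8]
width: -0.0
```

Hard stop reached. Lift and move to the middle handle.

```bash
python3 -m handwheel '[[-0.004,0,0,0],[-0.01,0,0,0],[-0.03,0,0,0],[-0.035,0,0,0],[0,0.03,0.006,0],[0,0.04,0.005,0],[0,0.03,0,0],[0,0,0,0],[0,0,0,0]]'
python3 - <<'E'
from h import *
for i in range(2):rel(nest(0,-119,80,.5),np.pi/2+.058);cam("top")
s=cam("side");save(s,"n3.png",(190,120,350,240),5)
E
```

```text
clock: 39.75
ee_pos: [531.8, 100.6, 124.9]
orientation: [-0.047, 1.57, 0.047]
wrist_force: [-0.5, -0.2, 0.8]
width: 0.1
t39.8 pos [531.8 100.6 124.9] yaw_y 93.5 xdir [ 0. -0. -1.] F [-0.5 -0.2  0.8] w 0.1 q [ 0.13  0.47  1.95 -0.    0.73 -1.5 ]
spin deg (about tool x) 0.1
shift after the spin mm [32.9  0.3  0.6]
shift mm [32.9  0.3  0.6]
t39.8 pos [531.9 100.  124.8] yaw_y 93.4 xdir [ 0. -0. -1.] F [ 0.1 -0.9  0.4] w -0.1 q [ 0.13  0.47  1.95 -0.    0.73 -1.5 ]
spin deg (about tool x) 0.1
shift after the spin mm [32.8  1.   0.5]
shift mm [32.8  1.   0.5]
```

View pics/n3.png

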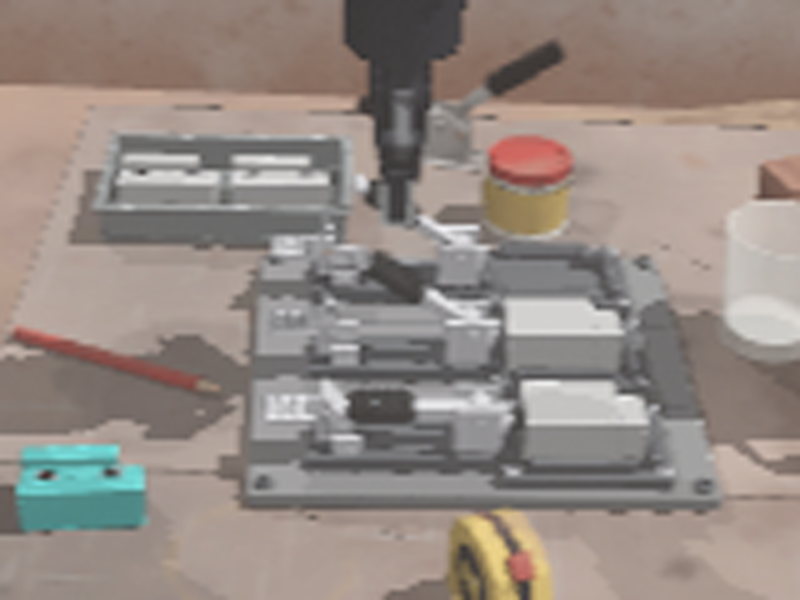

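Right lever held down. Now the middle one.

```bash
python3 -m handwheel '[[0.026,0.001,0,0],[0.008,0,-0.001,0],[0.007,0,-0.003,0],[0.007,0,-0.003,0],[0.007,0,-0.002,0],[0.007,0,-0.002,0],[0.006,0,-0.001,0],[0.004,0,0,0],[0.003,0,0,0],[0.001,0,0,0],[0,0,0,0]]';python3 -m handwheel '[[0.002,0,0,0],[0,0,0,0]]'
```

```text
clock: 41.0
ee_pos: [518.4, 99.9, 49.0]
orientation: [-0.046, 1.573, 0.046]
wrist_force: [-8.5, -2.2, 18.2]
width: -0.0
clock: 41.2
ee_pos: [518.5, 99.9, 48.3]
orientation: [-0.046, 1.572, 0.046]
wrist_force: [-18.0, -2.8, 52.4]
width: 0.3
```

```bash
python3 -m handwheel '[[-0.004,0,0,0],[-0.01,0,0,0],[-0.03,0,0,0],[-0.04,0,0,0],[-0.04,0,0,0],[0,-0.04,0,0],[0,-0.05,0,0],[0,-0.05,0,0],[0,-0.05,0,0],[0,-0.05,0,0],[0,-0.05,0,0],[0,-0.05,0,0],[0,0,0,0],[0,0,0,0],[0,0,0,0],[0,0,0,0],[0,0,0,0]]'
python3 - <<'E'
from h import *
s=cam("side");save(s,"o1.png",(180,120,350,250),4.7);t=cam("top");save(t,"o2.png",(110,110,280,280),3.5);save(t,"o3.png",(110,40,420,285),2.5)
rel([0,0,0])
E
```

```text
clock: 42.9
ee_pos: [539.9, -237.8, 170.5]
orientation: [-0.047, 1.57, 0.047]
wrist_force: [-0.1, -0.7, 0.3]
width: 0.5
t43.0 pos [ 539.9 -238.   170.5] yaw_y 93.4 xdir [ 0.  0. -1.] F [ 0.7  0.1 -0.1] w 0.2 q [-0.47  0.46  1.8   0.    0.88 -2.1 ]
shift mm [ 170.5  270.1 -524.6]
```

View pics/o1.png

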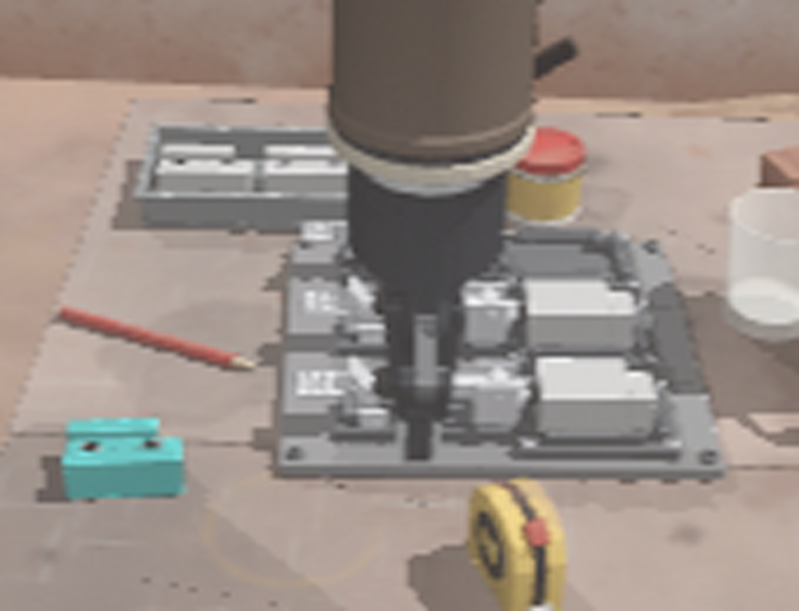

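View pics/o2.png

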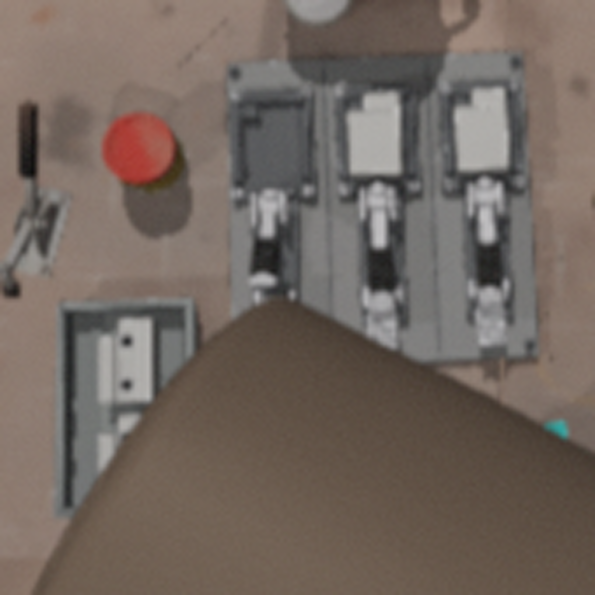

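```bash
python3 -m handwheel '[[-0.05,0,0,0],[-0.05,0,0,0],[-0.05,-0.04,0,0],[-0.05,-0.04,0,0],[-0.05,-0.04,0,0],[0,0,0,0],[0,0,0,0],[0,0,0,0]]'
python3 - <<'E'
from h import *
s=cam("side");save(s,"q1.png",None,1.5);save(s,"q3.png",(180,120,350,250),4.7);t=cam("top");save(t,"q2.png",None,1.5)
E
```

```text
clock: 43.8
ee_pos: [544.9, -331.4, 386.4]
orientation: [-0.046, 1.572, 0.048]
wrist_force: [-0.2, 0.7, -0.6]
width: 0.0
```

View pics/q3.png

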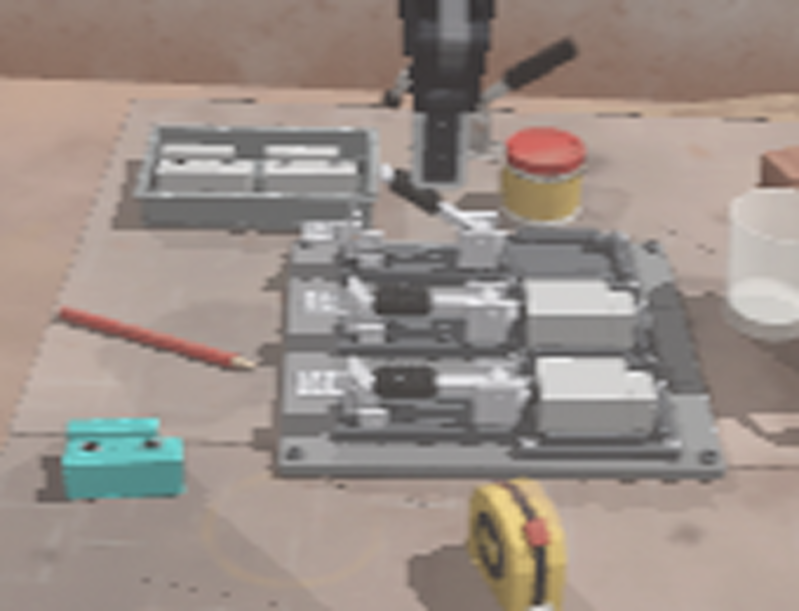

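View pics/q1.png

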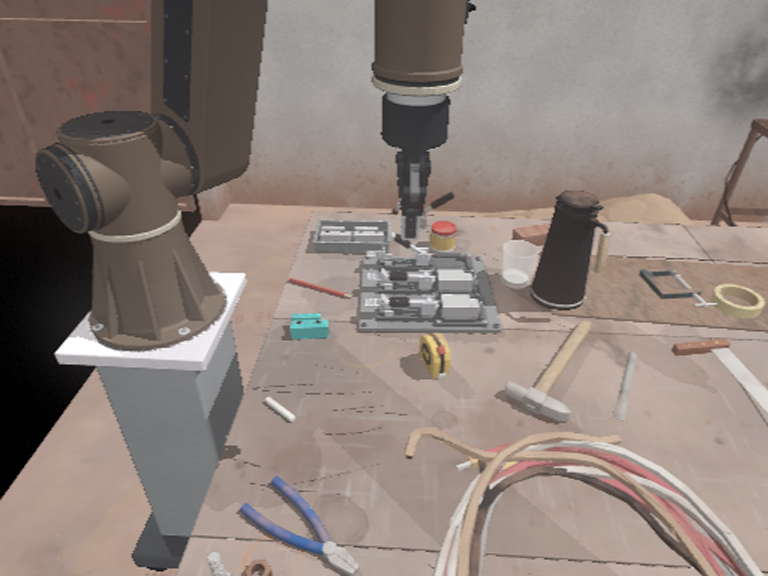

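View pics/q2.png

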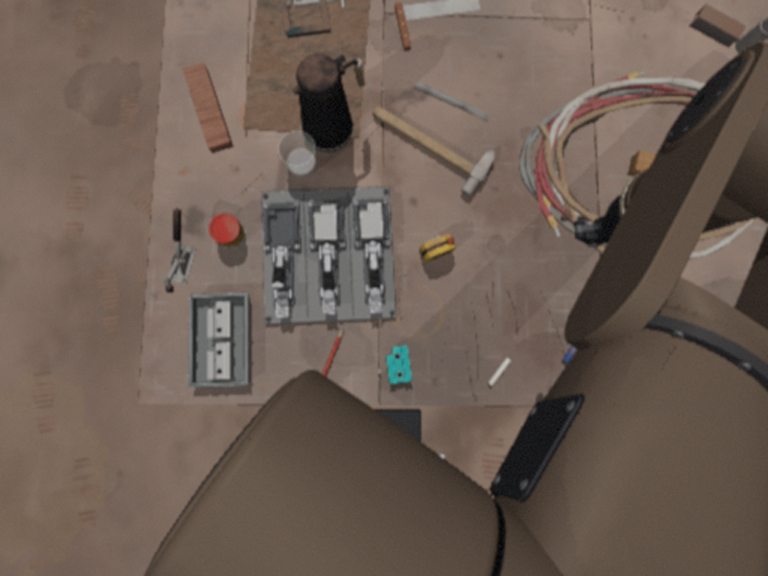

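Both levers are held level, the left lever is up, both finished parts lie flat in the tray, and the bystanders have not moved.

Run:
```python
from h import *
print(manip.hand_in(), manip.sense()['clock'])
```

```text
the job is handed in; nothing more can be done
the job is handed in; nothing more can be done
```

The changeover is done and handed in at about 44 s; no verdict came back.

- **Unclamping:** I pressed the tabs of the middle and right nests. Both levers sprang up, and I laid the two finished parts flat, end to end, in the grey tray.
- **Loading:** I found two blanks and seated them in the right and middle nests, with the notch at the key. I then pressed each lever to its stop (52–62 N at the wrist).
- **Knock:** The second blank was knocked about 5 cm aside during the run. A check against its earlier pose showed this, and I re-measured it before picking it up.

In the last pictures from both cameras, with the arm clear:
- The middle and right levers stay level with their blanks flat against the stop.
- The left nest is empty with its lever up.
- Both finished parts lie flat in the tray.
- The tape measure, the grease tin and the turquoise part have not moved.

The two cameras disagreed by 2–3 mm on the pallet's position. Both blanks still went in without noticeable side force and touched down at the expected seated height. No check failed.

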